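# Clip the cleaning pen away and hold a control unit home in the frame's corner

## Robot

A 6-joint arm with a two-finger parallel gripper is mounted at the origin on the work surface. World frame = base frame: x ahead of the robot, y to its left, z up, the work surface at z = 0. Lengths are in m, angles in rad, forces in N, time in s.
With the tool pointing down it reaches from about 0.4 to 0.825 m from the base axis. Payload 7 kg.
Tool frame: the origin (TCP) lies on the centre line of the jaws, within the pads' length; the fingertips stand 22 mm ahead of it and the grasp point (between the pads) lies 3 mm ahead of it; z points along the fingers, y is the line along which they close (so a half turn about z gives the same grasp; the last joint's range is limited). The gripper opens to 88 mm and grips with 3 to 60 N. Pads are 19 mm wide; open, the fingers measure 130 mm over their backs; the gripper's body (78 mm by 193 mm) begins 47 mm behind the grasp point.
Start: joints at [-1, 0.359, 0.012, 0, -1.224, -0.288], TCP at [0.188, -0.648, 0.249] pointing down, gripper open.
Joint ranges: [-3.07, 3.07], [-1.43, 2.12], [-1.02, 1.25], [-3.03, 1.67], [-3.05, -0], [-3.03, 3.03]. Speed limits (rad/s): [2.39, 2.39, 3.01, 3.14, 3.14, 3.14].

## Interface

Orientations are given as [roll, pitch, yaw] about the fixed x, y, z axes, in that order (R = Rz(yaw) Ry(pitch) Rx(roll)).
In Python, from station import monitor, viewer, order gives the robot as it stands. The module is installed in compiled form; this text tells all that it offers.
- The arm moves only by the tool servo_tool, never from a script. Its argument "targets" is a list of rows, each an object with "angular": the turn, a rotation vector about the tool's x, y, z in degrees, a list of three; "xyz": the shift along the tool's x, y, z in cm, a list of three; "claw": the finger opening in cm, from 0 to 8.76. A call has 1 to 20 rows; each row shifts and turns the commanded pose from where the row before left it, along the tool's axes as they then stand; what a row does not reach is not made up. A row lasts 1/10 s, in which the tool goes at most 50 mm and 8.59 degrees, less where a joint would pass 70% of its speed; a pose out of reach is approached as far as the arm can. A call is refused whole if a number of a shift passes 5 or a number of a turn 8.59, either way. A call with a gripper value outside its range is refused whole. The fingers move at their own pace and stop on an object; "force" is the grip in N (left out, the last holds). Time passes only in rows, so rows that do not move let the fingers close. It gives the time, the measured TCP pose, the force, the opening and the grip force at its end, in the units of the state.
- monitor.get_state(): the state, without advancing time (a new reading comes with each control period).
- viewer.grab_frame(name): name is "side" or "top" or "wrist"; returns a dict with "color" (400x640x3 uint8, blue, green, red), "fovy" (degrees; the focal length in pixels is half the picture's height over the tangent of half this angle, whatever the lens; pixels are square), "cx", "cy" (the principal point, pixels), "R" (3x3) and "t" (3): a world point X has camera coordinates R X + t. Camera axes: x right, y down, z forward; pixel columns grow to the right and rows downward; lengths in m; the calibration is good to about 2 mm. A picture is of the moment at which its call begins. There is no depth.
- order.job_done(): hands the job in; it is judged then, once.
The state is a dict: "t": time; "q": joint angles; "qd": joint speeds; "joint_efforts": joint torques, N m; "eef_pos": TCP position; "ee_rot": TCP orientation; "force": force on the tool from outside, world axes, zero at the start; "moment": the same for the moment, N m; "width": finger opening in m; "gripper_force": force on a finger pad.
Only numpy, scipy, OpenCV 4.12 (cv2) and the standard library are available. Lean on these libraries where they do the work, as an engineer would, in place of code of your own. Each camera call takes 0.05 s, during which the arm holds its last target. There are 200 camera calls.

## Task

The contact-cleaning pen has been left on the programming frame's plate where the control unit goes: push it, by about its middle, down past the sprung jaw into the fork clip on the plate until it lies on the bottom of the fork with the jaw closed over it, and let go of it. Then lay the control unit flat on the plate, socket end towards the robot's side of the frame, press it into the corner so that its flange is tight against the long rail and the end rail at once, and finish while still holding it pressed there. Leave the other things on the bench where they are.

Things in the scene. Friction and masses are not known exactly. Their poses are not given: they have to be found in the camera images.
- frame: Programming frame, fixed, place and yaw vary: aluminium base plate 300 (x) x 320 (y) x 30 mm; 25 mm round posts at (125, +-135) mm rise 190 mm above the plate in its far corners. Origin: centre of the plate's underside, on the bench; +x away from the robot, +y left; the plate's top is 30 mm above the origin. Carries rails and clip; plate and rails are smooth (friction about 0.2).
- long_rail: Fixed steel locating rail on the plate, 100 mm long along the frame's x, 14 mm wide, 7 mm high. Origin: centre of its underside, at frame (5, 37, 30) mm. The unit's left flange edge goes against its right (-y) face, which is at frame y = 30 mm. Axes as the frame.
- end_rail: Fixed steel locating rail on the plate, 60 mm long along the frame's y, 14 mm wide, 7 mm high. Origin: centre of its underside, at frame (72, -8, 30) mm. The unit's plain end goes against its near (-x) face, which is at frame x = 65 mm. Axes as the frame.
- clip: Steel fork clip on the plate at frame (-60, 105, 30) mm (origin: under its foot's centre; axes as the frame). Foot 50 x 34 x 4 mm. Two U-forks 5 mm thick at x = +-12.5 mm; slot 14 mm wide, open upward, flared mouth at 47 mm, 16 mm out to each side. Home, the pen lies along x in the slot, its axis 20 mm above the origin. Beyond x = +-15 mm fingers have room beside the pen.
- jaw (a joint): Sprung jaw between the forks, on a pin under the slot; 0 = closed (held by its spring), grows in rad as it swings left (+y), stop at 0.6. Its sloping nose closes the slot above the pen's place: a pen pushed straight down swings it aside to about 0.25 rad (some 5 to 12 N) and it snaps back over the pen. No finger is needed to open it.
- jaw_nose (a point): Lower tip of the jaw's nose; closed it is at clip (0, 1, 28.4) mm.
- pen: Contact-cleaning pen: black round barrel 12 mm in diameter, 141 mm long in all along its x, grey hexagonal cap 12 mm across flats from x = -70 to -45 mm, tapered steel nose with white fibre tip from x = 55 to 71 mm. Origin on its axis at mid-length; 35 g. Starts lying on the plate. Either end may point away in the clip.
- unit: Engine control unit, cast aluminium: flange 110 (x) x 70 (y) x 9 mm; on it a housing 92 x 50 mm, sides upright from 9 to 35 mm high, fins to 38 mm: grip across the 50 mm. Black socket header 46 mm wide, 10 to 32 mm high, sticks out 14 mm at the -x end. Origin: under the flange's centre; 0.2 to 0.35 kg. Starts flat on the bench, right of the frame. Home: frame (10, -5, 30) mm, axes as the frame's.
- unit_plug (a point): Middle of the control unit's socket end, at unit (-69, 0, 21) mm.
- pod: Bystander, leave alone: black debug adapter box 85 x 38 x 20 mm with a grey header at one end, left of the frame. Origin: under its centre.
- plug: Bystander, leave alone: grey plug hood with a steel flange, 50 x 48 x 14 mm, lying on the frame's plate between the clip and the far left post. Origin: under its centre.
- cover: Bystander, leave alone: spare sheet-aluminium cover 110 x 70 x 6 mm with a paper label, left of the frame. Origin: under its centre.
- driver: Bystander, leave alone: screwdriver 160 mm long, black handle, right of the frame. Origin: under its centre.
- flux: Bystander, leave alone: small brown bottle, 40 mm across and 60 mm tall, on the right. Origin: under its centre.
- spool: Bystander, leave alone: reel of solder wire with white flanges, 52 mm across and 35 mm tall, far right. Origin: under its centre.
- dish: Bystander, leave alone: steel bowl, 64 mm across and 22 mm tall, far left. Origin: under its centre.

How it is judged:
On the way:
1. the pen lies on the bottom of the fork clip with the jaw closed over it, and the fingers have let go of it (z of pen in the frame of clip between 0.0175 and 0.0225 m and y of pen in the frame of clip between -0.003 and 0.003 m and x of pen in the frame of clip between -0.03 and 0.03 m and angle between the x axis of pen and the x axis of clip, either way round below 0.12 rad and value of joint jaw below 0.06 rad and not (contact force between the fingers and pen above 0.05 N)), for 0.3 s.
At the end, for the whole second after the job is handed in: Pen on the bottom of the clip (2.5 mm height, 3 mm sideways, 30 mm along, 0.12 rad), jaw under 0.06 rad, fingers off it. Unit flat on the plate, sockets to the near side, within 1.5 mm and 0.03 rad of its place, still, pressing over 1 N on each rail, fingers pressing or gripping it (all of step 1 and x of unit in the frame of frame between 0.0085 and 0.013 m and y of unit in the frame of frame between -0.0065 and -0.002 m and z of unit in the frame of frame below 0.033 m and x of unit_plug in the frame of frame below -0.04 m and angle between the x axis of unit and the x axis of frame, either way round below 0.03 rad and angle between unit's own z axis and vertical below 0.04 rad and contact force between unit and long_rail above 1 N and contact force between unit and end_rail above 1 N and contact force between the fingers and unit above 1 N and linear speed of unit below 0.01 m/s); the arm keeps its last pose, push and grip.
It fails at once if a bystander is moved more than 30 mm (distance of any of pod, plug, cover, driver, flux, spool, dish from where it was at the start of the episode above 0.03 m).
It also fails if it takes over 72 s, if anything falls off the work surface, if the arm or the gripper's body presses on something with over 40 N, if the wrist force passes 120 N, or if a joint passes its speed limit or range.

## Working session

There is one attempt and no reset: what is moved stays moved. The work goes in short steps, Python scripts to look and compute and a tool call to move; the robot and the scene stay as the last step left them, time stands still between calls to the robot, and variables do not carry over. Pictures are saved under pics/ and viewed, at most 10 in all, crops included, and the job is handed in when it is done.

Besides the shell and the picture viewer there is one more tool, called after "Request:" by a JSON object that holds its "op" and its "data", one argument or row to a line. servo_tool: Moves the arm, as the interface text tells. Its arguments: {"type":"object","properties":{"targets":{"type":"array"},"force":{"type":"number"}},"required":["targets"]}

```bash
mkdir -p pics
cat > h.py <<'E'
import numpy as np, cv2
from station import monitor, viewer, order
def grab(n,f=None):
    d=viewer.grab_frame(n)
    if f: cv2.imwrite('pics/'+f,d['color'])
    return d
def foc(d): return 200/np.tan(np.radians(d['fovy'])/2)
def ray(d,u,v):
    f=foc(d);R=np.array(d['R']);t=np.array(d['t'])
    return -R.T@t, R.T@np.array([(u-d['cx'])/f,(v-d['cy'])/f,1.])
def plane(d,u,v,z):
    o,r=ray(d,u,v); return o+r*(z-o[2])/r[2]
def proj(d,X):
    c=np.array(d['R'])@np.array(X)+np.array(d['t']);f=foc(d)
    return c[0]/c[2]*f+d['cx'],c[1]/c[2]*f+d['cy']
E
python3 - <<'E'
from h import *
for n in ['top','side']:
    d=grab(n,n+'0.png'); print(n,d['fovy'],d['cx'],d['cy'],np.round(ray(d,320,200),3))
print(monitor.get_state())
E
```

```text
top 52.201804661107786 319.03186588545765 193.3328557090107 [[ 0.403 -0.009  1.184]
 [ 0.136 -0.015 -0.991]]
side 44.30153719508685 328.65059365672744 195.02477701860153 [[-0.099  0.712  1.294]
 [ 0.425 -0.433 -0.795]]
{'t': 0.1, 'q': array([-9.99897111e-01,  3.59329220e-01,  1.11778225e-02, -2.99484166e-04,
       -1.22411092e+00, -2.88113596e-01]), 'qd': array([ 0.00043278, -0.00206187,  0.00185791, -0.00019549, -0.00175899,
       -0.00069842]), 'joint_efforts': array([-1.09049433e-03, -5.84160948e+01,  2.93750453e+01,  7.01544866e+00,
        1.02289821e-02, -1.69371827e-05]), 'eef_pos': array([ 0.18822187, -0.64781585,  0.24772086]), 'ee_rot': array([ 3.14010709e+00, -1.46642912e-04, -2.85890889e+00]), 'force': array([ 0.63222917, -0.01002125, -0.09506469]), 'moment': array([-0.01163222, -0.00558106,  0.00882674]), 'gripper_force': 0.0, 'width': 0.08725210958952823}
```

View pics/top0.png

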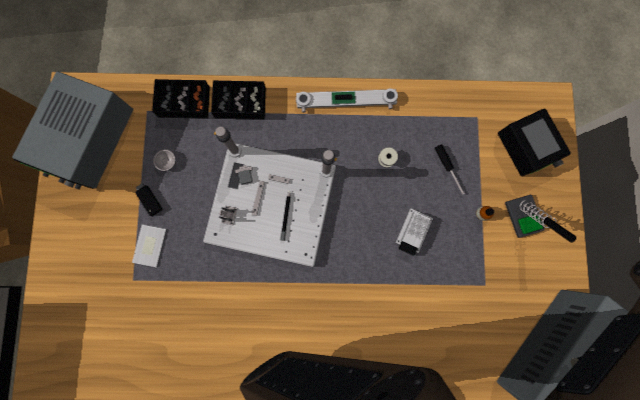

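View pics/side0.png

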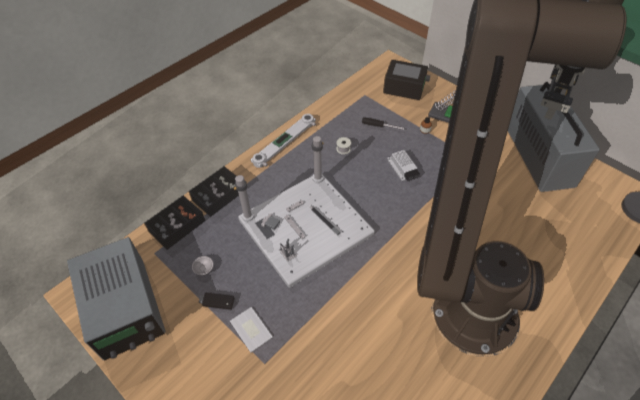

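The top view shows the frame plate at about (270,205), the pen at (287,217) and the clip at (230,214). The unit is at (414,231) with its black socket end near (408,247). The side view agrees with this. Next I'll get rough poses.

Run:
```python
from h import *
d=grab('top');im=d['color'];hsv=cv2.cvtColor(im,cv2.COLOR_BGR2HSV)
m=((hsv[...,2]>135)&(hsv[...,1]<50)).astype(np.uint8)*255
def big(x0,y0,x1,y1,k):
    mm=np.zeros_like(m);mm[y0:y1,x0:x1]=m[y0:y1,x0:x1]
    mm=cv2.morphologyEx(mm,cv2.MORPH_CLOSE,np.ones((k,k)))
    return max(cv2.findContours(mm,0,2)[0],key=cv2.contourArea)
for nm,b,z in [('plate',(200,140,340,270,5),.03),('unit',(390,200,440,256,5),.02)]:
    c=big(*b); 
    P=np.array([plane(d,u,v,z)[:2] for u,v in c[:,0]],np.float32)
    r=cv2.minAreaRect(P*1000); print(nm,r, cv2.boxPoints(r).round(1).tolist())
    ap=cv2.approxPolyDP(cv2.convexHull(c),4,True)[:,0]; print(ap.tolist(),[ (plane(d,u,v,z)[:2]*1000).round().tolist() for u,v in ap])
# pen: dark within plate
mm=np.zeros_like(m);mm[185:250,272:302]=(hsv[185:250,272:302,2]<70)*255
c=max(cv2.findContours(mm,0,2)[0],key=cv2.contourArea)
P=np.array([plane(d,u,v,.036)[:2] for u,v in c[:,0]],np.float32)*1000
print('pen',cv2.minAreaRect(P))
w=cv2.resize(im[130:275,195:345],None,fx=5,fy=4.1*5/4.1*0.82 if 0 else 4.1,interpolation=2)
cv2.imwrite('pics/crop0.png',cv2.resize(im[135:270,195:345],(750,590 if 0 else 600),interpolation=2))
```

```text
plate ((551.6007080078125, 116.03659057617188), (315.39031982421875, 295.8207092285156), 78.48017883300781) [[375.20001220703125, -8.899999618530273], [665.0, -68.0], [728.0, 241.0], [438.20001220703125, 300.1000061035156]]
[[227, 150], [322, 162], [331, 181], [312, 265], [203, 240]] [[703.0, 244.0], [673.0, -31.0], [617.0, -58.0], [379.0, -7.0], [443.0, 299.0]]
unit ((481.9075012207031, -295.235595703125), (65.39869689941406, 106.8397216796875), 66.08507537841797) [[419.79998779296875, -303.5], [517.5, -346.79998779296875], [544.0, -287.0], [446.29998779296875, -243.6999969482422]]
[[410, 209], [429, 218], [418, 247], [396, 242]] [[541.0, -287.0], [516.0, -341.0], [433.0, -307.0], [446.0, -245.0]]
pen ((510.2122497558594, 69.87065124511719), (10.264457702636719, 122.02571868896484), 83.6284408569336)
```

View pics/crop0.png

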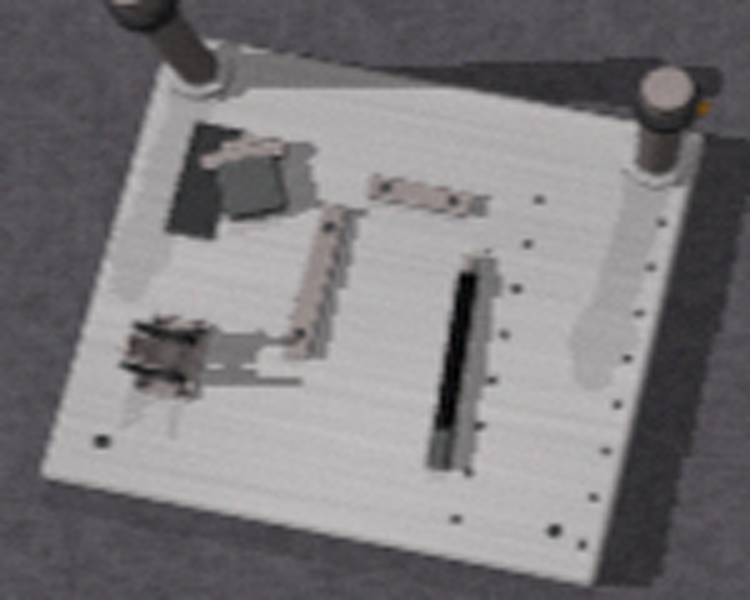

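The crop shows the pen at about (455,365) with its grey cap near the robot. The clip is at (165,355), the long rail at (320,280), the end rail at (425,197) and the plug at (240,180). The frame yaw is about -12°. I'll move above the pen and look with the wrist camera.

```bash
cat >> h.py <<'E'
from scipy.spatial.transform import Rotation as Ro
def plan(p,yaw_deg,q=True):
    s=monitor.get_state();R=Ro.from_euler('xyz',s['ee_rot']);T=Ro.from_euler('xyz',[180,0,yaw_deg],degrees=True)
    tip=s['eef_pos']; sh=R.inv().apply(np.array(p)-tip)*100; rv=(R.inv()*T).as_rotvec(degrees=True)
    if q: print('t',round(s['t'],2),'pos',(tip*1000).round(1),'rpy',np.degrees(s['ee_rot']).round(2),'shift_cm',sh.round(3),'turn',rv.round(2),'w',round(s['width']*1000,1),'F',s['force'].round(1))
    return sh,rv
E
python3 -c "
from h import *
plan([.50,.06,.33],173.6)"
```

```text
t 0.15 pos [ 188.2 -647.9  247.9] rpy [ 1.7993e+02 -1.0000e-02 -1.6380e+02] shift_cm [-49.684  59.292  -8.147] turn [ 7.00e-02 -2.00e-02  2.26e+01] w 87.6 F [-0.6 -0.5  0.2]
```

Request:
{"op": "servo_tool", "data": {
  "targets": [
    {"xyz": [0, 0, -2], "angular": [0, 0, 0], "claw": 8.7},
    {"xyz": [-2.76, 3.3, -0.35], "angular": [0, 0, 0], "claw": 8.7},
    {"xyz": [-2.76, 3.3, -0.35], "angular": [0, 0, 0], "claw": 8.7},
    {"xyz": [-2.76, 3.3, -0.35], "angular": [0, 0, 0], "claw": 8.7},
    {"xyz": [-2.76, 3.3, -0.35], "angular": [0, 0, 0], "claw": 8.7},
    {"xyz": [-2.76, 3.3, -0.35], "angular": [0, 0, 0], "claw": 8.7},
    {"xyz": [-2.76, 3.3, -0.35], "angular": [0, 0, 0], "claw": 8.7},
    {"xyz": [-2.76, 3.3, -0.35], "angular": [0, 0, 0], "claw": 8.7},
    {"xyz": [-2.76, 3.3, -0.35], "angular": [0, 0, 0], "claw": 8.7},
    {"xyz": [-2.76, 3.3, -0.35], "angular": [0, 0, 0], "claw": 8.7},
    {"xyz": [-2.76, 3.3, -0.35], "angular": [0, 0, 0], "claw": 8.7},
    {"xyz": [-2.76, 3.3, -0.35], "angular": [0, 0, 0], "claw": 8.7},
    {"xyz": [-2.76, 3.3, -0.35], "angular": [0, 0, 0], "claw": 8.7},
    {"xyz": [-2.76, 3.3, -0.35], "angular": [0, 0, 0], "claw": 8.7},
    {"xyz": [-2.76, 3.3, -0.35], "angular": [0, 0, 0], "claw": 8.7},
    {"xyz": [-2.76, 3.3, -0.35], "angular": [0, 0, 0], "claw": 8.7},
    {"xyz": [-2.76, 3.3, -0.35], "angular": [0, 0, 0], "claw": 8.7},
    {"xyz": [-2.76, 3.3, -0.35], "angular": [0, 0, 0], "claw": 8.7},
    {"xyz": [-2.76, 3.3, -0.35], "angular": [0, 0, 0], "claw": 8.7}
  ]
}}

```text
t: 2.05
eef_pos: [0.4998, 0.0627, 0.3318]
ee_rot: [3.141, 0.0, -2.858]
force: [1.3, 0.4, 0.5]
width: 0.0869
gripper_force: 0.0
```

Request:
{"op": "servo_tool", "data": {
  "targets": [
    {"xyz": [0, 0, 0], "angular": [0, 0, 7.53], "claw": 8.7},
    {"xyz": [0, 0, 0], "angular": [0, 0, 7.53], "claw": 8.7},
    {"xyz": [0, 0, 0], "angular": [0, 0, 7.53], "claw": 8.7},
    {"xyz": [0, 0, 0], "angular": [0, 0, 0], "claw": 8.7},
    {"xyz": [0, 0, 0], "angular": [0, 0, 0], "claw": 8.7}
  ]
}}

```text
t: 2.55
eef_pos: [0.4995, 0.0608, 0.3315]
ee_rot: [-3.142, -0.0, 3.034]
force: [-0.7, -0.6, 0.5]
width: 0.087
gripper_force: 0.0
```

```bash
python3 -c "
from h import *
plan([.50,.06,.33],173.6)
d=grab('wrist','w1.png');print(d['fovy'],d['cx'],d['cy'],ray(d,320,200))"
```

```text
t 2.55 pos [499.5  60.8 331.5] rpy [-1.8000e+02 -1.0000e-02  1.7383e+02] shift_cm [-0.056 -0.076  0.146] turn [-0.   -0.01  0.23] w 87.0 F [-0.7 -0.6  0.5]
58.411387903590374 318.369783288763 200.0954865685282 (array([0.42784671, 0.0684666 , 0.4654941 ]), array([ 0.26509235, -0.02278038, -0.96396469]))
```

View pics/w1.png

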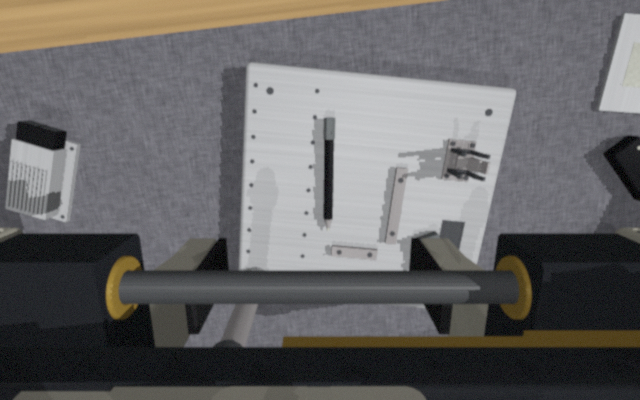

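The wrist view shows the plate's near corners at about (248,65) and (515,90). The pen runs from (329,118) to (328,220), the clip is at (466,160), the long rail at (396,205), the end rail at (354,252) and the unit at (42,180). Now I'll measure these.

```bash
cat > meas.py <<'E'
from h import *
def line(p): 
    vx,vy,x,y=cv2.fitLine(np.array(p,np.float32),cv2.DIST_HUBER,0,.01,.01).ravel(); return np.array([x,y]),np.array([vx,vy])
def frame(d):
    g=cv2.GaussianBlur(cv2.cvtColor(d['color'],cv2.COLOR_BGR2GRAY),(3,3),0).astype(float)
    W=lambda u,v:(plane(d,u,v,.03)[:2]*1000)
    def sub(a,i): return i+(a[i]-130)/(a[i]-a[i+1])
    near=[];le=[];ri=[]
    for u in range(262,505,3):
        a=g[50:110,u];i=np.where((a[:-1]<130)&(a[1:]>=130))[0]
        if len(i): near.append(W(u,50+sub(a,i[0])))
    for v in range(80,235,3):
        a=g[v,225:265];i=np.where((a[:-1]<130)&(a[1:]>=130))[0]
        if len(i): le.append(W(225+sub(a,i[0]),v))
        a=g[v,470:540];i=np.where((a[:-1]>=130)&(a[1:]<130))[0]
        if len(i): ri.append(W(470+sub(a,i[-1]),v))
    return line(near),line(le),line(ri)
def isect(a,b):
    s=np.linalg.solve(np.c_[a[1],-b[1]],b[0]-a[0]); return a[0]+s[0]*a[1]
E
python3 - <<'E'
from meas import *
d=grab('wrist');N,L,R=frame(d)
for l in (N,L,R): print(l[0].round(1),np.degrees(np.arctan2(l[1][1],l[1][0])).round(2))
cr,cl=isect(N,L),isect(N,R);print('corners R,L',cr,cl,np.linalg.norm(cr-cl))
y=(cl-cr)/np.linalg.norm(cl-cr);x=np.array([y[1],-y[0]])
o=(cr+cl)/2+150*x;print('frame',o,np.degrees(np.arctan2(x[1],x[0])))
im=d['color'];hsv=cv2.cvtColor(im,cv2.COLOR_BGR2HSV)
F=lambda p:np.array([(p-o)@x,(p-o)@y])
m=np.zeros((400,640),np.uint8);m[105:235,318:342]=(hsv[105:235,318:342,2]<110)*255
c=max(cv2.findContours(m,0,2)[0],key=cv2.contourArea)[:,0]
P=np.array([plane(d,u,v,.036)[:2]*1000 for u,v in c],np.float32);r=cv2.minAreaRect(P);bp=cv2.boxPoints(r)
l=line(P);print('pen',r,'line',l[0],np.degrees(np.arctan(l[1][1]/l[1][0])),'F',F(np.array(r[0])))
# unit fins/flange
m=np.zeros((400,640),np.uint8);s=hsv[110:235,0:90];m[110:235,0:90]=((s[...,2]>115)&(s[...,1]<60))*255
m=cv2.morphologyEx(m,3,np.ones((5,5)));c=max(cv2.findContours(m,0,2)[0],key=cv2.contourArea)[:,0]
P=np.array([plane(d,u,v,.009)[:2]*1000 for u,v in c],np.float32);r=cv2.minAreaRect(P);print('unit',r,cv2.boxPoints(r))
# check rail corners, clip prediction
for n,p,z in [('LR near',(-45,37),.037),('LR far',(55,37),.037),('ER',(72,-8),.037),('ER l',(72,22),.037),('clip',(-60,105),.03),('fork+',(-47.5,105),.07),('fork-',(-72.5,105),.07)]:
    w=o+p[0]*x+p[1]*y;u,v=proj(d,[*w/1000,z]);print(n,round(u),round(v));cv2.circle(im,(int(u),int(v)),1,(0,0,255),-1)
cv2.imwrite('pics/w2.png',cv2.resize(im[60:270,240:520],(800,600),interpolation=2))
E
```

```text
[406.5 145.4] 78.47
[487.8 -30.4] -11.54
[513.7 285.9] -11.33
corners R,L [375.299     -7.465683] [438.21954 300.9977 ] 314.81525
frame [553.7328   116.786285] -11.529059
pen ((510.59625244140625, 71.72684478759766), (11.531421661376953, 125.89324188232422), 83.44837951660156) line [524.97186  66.99693] -6.861893 F [-33.26039027 -52.77178121]
unit ((476.342041015625, -290.1270751953125), (108.76970672607422, 172.07058715820312), 74.14730834960938) [[ 378.72287 -318.94168]
 [ 544.24915 -365.94534]
 [ 573.9612  -261.31247]
 [ 408.43494 -214.3088 ]]
LR near 403 168
LR far 390 245
ER 354 254
ER l 377 256
clip 458 160
fork+ 469 177
fork- 474 155
```

View pics/w2.png

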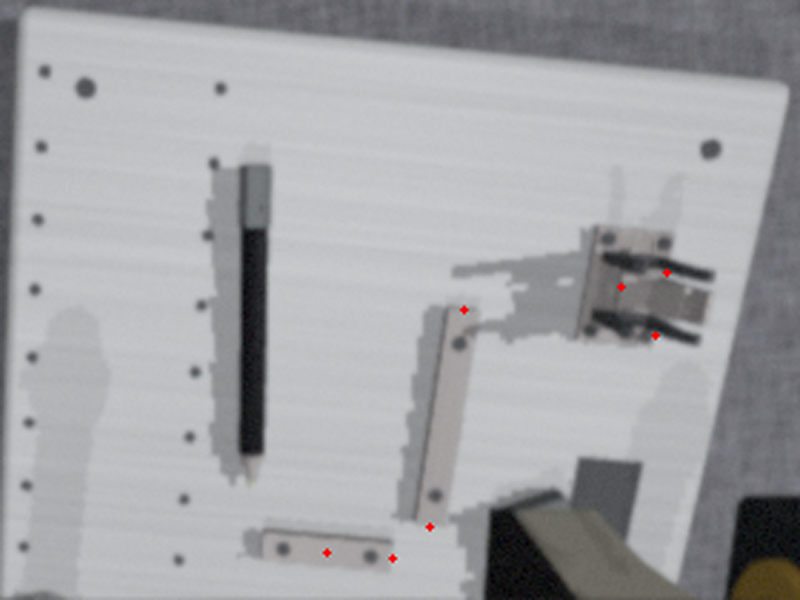

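The dots are predictions from the frame pose and match the rail ends to about 1 px. That puts the frame at roughly (552,117) mm with yaw -11.5°. The pen spans crop (255,163) to (250,485), so its centre is near (518,71) mm with yaw -6.6°.

Plan:
1. Grip the pen 30 mm behind its middle, clear of the forks.
2. Set it in the fork mouth and release.
3. Press it down with the two fingers straddling the forks along the pen.

```bash
python3 -c "
from h import *
plan([.4882,.0742,.0535],173.4)"
```

```text
t 2.65 pos [499.6  60.7 331.5] rpy [-180.     -0.    173.77] shift_cm [ 1.275  1.218 27.804] turn [-0.   -0.    0.37] w 87.0 F [-0.6  0.7 -0.3]
```

Request:
{"op": "servo_tool", "data": {
  "targets": [
    {"xyz": [0.64, 0.61, 2], "angular": [0, 0, 0.37], "claw": 5},
    {"xyz": [0.64, 0.61, 4], "angular": [0, 0, 0], "claw": 5},
    {"xyz": [0, 0, 4], "angular": [0, 0, 0], "claw": 5},
    {"xyz": [0, 0, 4], "angular": [0, 0, 0], "claw": 5},
    {"xyz": [0, 0, 4], "angular": [0, 0, 0], "claw": 5},
    {"xyz": [0, 0, 3], "angular": [0, 0, 0], "claw": 5},
    {"xyz": [0, 0, 2], "angular": [0, 0, 0], "claw": 5},
    {"xyz": [0, 0, 0], "angular": [0, 0, 0], "claw": 5},
    {"xyz": [0, 0, 0], "angular": [0, 0, 0], "claw": 5},
    {"xyz": [0, 0, 0], "angular": [0, 0, 0], "claw": 5}
  ]
}}

```text
t: 3.65
eef_pos: [0.4893, 0.0749, 0.1029]
ee_rot: [3.14, 0.002, 3.024]
force: [0.4, 0.6, 0.4]
width: 0.0499
gripper_force: 0.0
```

```bash
python3 -c "
from h import *
plan([.4882,.0742,.0535],173.4)
d=grab('wrist','w3.png')"
```

```text
t 3.65 pos [489.3  74.9 102.9] rpy [1.7993e+02 1.1000e-01 1.7329e+02] shift_cm [ 0.109 -0.083  4.945] turn [ 0.07  0.11 -0.11] w 49.9 F [0.4 0.6 0.4]
```

View pics/w3.png

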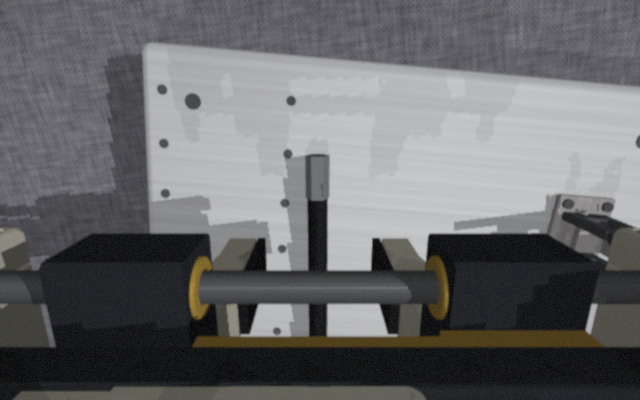

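The pen at (318,250) is centred between the pads (265 to 373). I'll lower and grip.

Request:
{"op": "servo_tool", "data": {
  "targets": [
    {"xyz": [0.1, -0.08, 2], "angular": [0, 0, 0], "claw": 5},
    {"xyz": [0, 0, 2], "angular": [0, 0, 0], "claw": 5},
    {"xyz": [0, 0, 0.9], "angular": [0, 0, 0], "claw": 5},
    {"xyz": [0, 0, 0], "angular": [0, 0, 0], "claw": 5},
    {"xyz": [0, 0, 0], "angular": [0, 0, 0], "claw": 0.8},
    {"xyz": [0, 0, 0], "angular": [0, 0, 0], "claw": 0.8},
    {"xyz": [0, 0, 0], "angular": [0, 0, 0], "claw": 0.8},
    {"xyz": [0, 0, 0], "angular": [0, 0, 0], "claw": 0.8},
    {"xyz": [0, 0, 0], "angular": [0, 0, 0], "claw": 0.8}
  ],
  "force": 30
}}

```text
t: 4.6
eef_pos: [0.4873, 0.0738, 0.0527]
ee_rot: [3.141, 0.0, 3.024]
force: [1.5, -0.6, 0.0]
width: 0.0153
gripper_force: 0.0
```

```bash
python3 -c "
from h import *
plan([.4882,.0742,.0535],173.4)"
```

```text
t 4.6 pos [487.3  73.8  52.7] rpy [1.7999e+02 1.0000e-02 1.7324e+02] shift_cm [-0.087  0.053 -0.081] turn [ 0.01  0.01 -0.16] w 15.3 F [ 1.5 -0.6  0. ]
```

Now I'll finish closing, then lift 8 cm to clear the clip and rails.

Request:
{"op": "servo_tool", "data": {
  "targets": [
    {"xyz": [0, 0, 0], "angular": [0, 0, 0], "claw": 0.8},
    {"xyz": [0, 0, 0], "angular": [0, 0, 0], "claw": 0.8},
    {"xyz": [0, 0, 0], "angular": [0, 0, 0], "claw": 0.8},
    {"xyz": [0, 0, -2], "angular": [0, 0, 0], "claw": 0.8},
    {"xyz": [0, 0, -3], "angular": [0, 0, 0], "claw": 0.8},
    {"xyz": [0, 0, -3], "angular": [0, 0, 0], "claw": 0.8},
    {"xyz": [0, 0, -1], "angular": [0, 0, 0], "claw": 0.8},
    {"xyz": [0, 0, 0], "angular": [0, 0, 0], "claw": 0.8},
    {"xyz": [0, 0, 0], "angular": [0, 0, 0], "claw": 0.8}
  ]
}}

```text
t: 5.5
eef_pos: [0.4867, 0.0736, 0.1417]
ee_rot: [-3.141, -0.001, 3.023]
force: [0.0, 0.5, -1.0]
width: 0.0108
gripper_force: 30.0
```

```bash
python3 -c "
from h import *
plan([.485,.238,.144],168.5)
d=grab('wrist');cv2.imwrite('pics/w4.png',d['color'])"
```

```text
t 5.5 pos [486.7  73.6 141.7] rpy [-1.7999e+02 -5.0000e-02  1.7322e+02] shift_cm [ 2.104 16.307 -0.228] turn [-0.01 -0.05  4.72] w 10.8 F [ 0.   0.5 -1. ]
```

Request:
{"op": "servo_tool", "data": {
  "targets": [
    {"xyz": [0.5, 2, 0], "angular": [0, 0, 0], "claw": 0.8},
    {"xyz": [0, 4, 0], "angular": [0, 0, 0], "claw": 0.8},
    {"xyz": [0, 2, 0], "angular": [0, 0, 4.7], "claw": 0.8},
    {"xyz": [0, 0, 0], "angular": [0, 0, 0], "claw": 0.8},
    {"xyz": [0, 0, 0], "angular": [0, 0, 0], "claw": 0.8}
  ]
}}

```text
t: 6.05
eef_pos: [0.4909, 0.1536, 0.141]
ee_rot: [-3.139, -0.002, 2.943]
force: [0.2, 0.3, -0.3]
width: 0.0109
gripper_force: 30.0
```

Run:
```python
from h import *
plan([.485,.238,.144],168.5)
d=grab('wrist');im=d['color'].copy()
o=np.array([552.3,117.1]);a=np.radians(-11.5);x=np.array([np.cos(a),np.sin(a)]);y=np.array([-x[1],x[0]])
for p,z in [((-85,122),.034),((-85,88),.034),((-72.5,89),.077),((-72.5,121),.077),((-47.5,89),.077),((-47.5,121),.077),((-35,88),.034)]:
    w=o+p[0]*x+p[1]*y;u,v=proj(d,[*w/1000,z]);print(p,round(u),round(v));cv2.circle(im,(int(u),int(v)),1,(0,0,255),-1)
cv2.imwrite('pics/w5.png',cv2.resize(im[100:350,240:560],(768,600)))
```

```text
t 6.05 pos [490.9 153.6 141. ] rpy [-1.7988e+02 -1.2000e-01  1.6863e+02] shift_cm [ 2.239  8.154 -0.312] turn [-0.12 -0.12  0.13] w 10.9 F [ 0.2  0.3 -0.3]
(-85, 122) 461 184
(-85, 88) 412 184
(-72.5, 89) 431 221
(-72.5, 121) 485 221
(-47.5, 89) 427 260
(-47.5, 121) 480 261
(-35, 88) 407 251
```

View pics/w5.png

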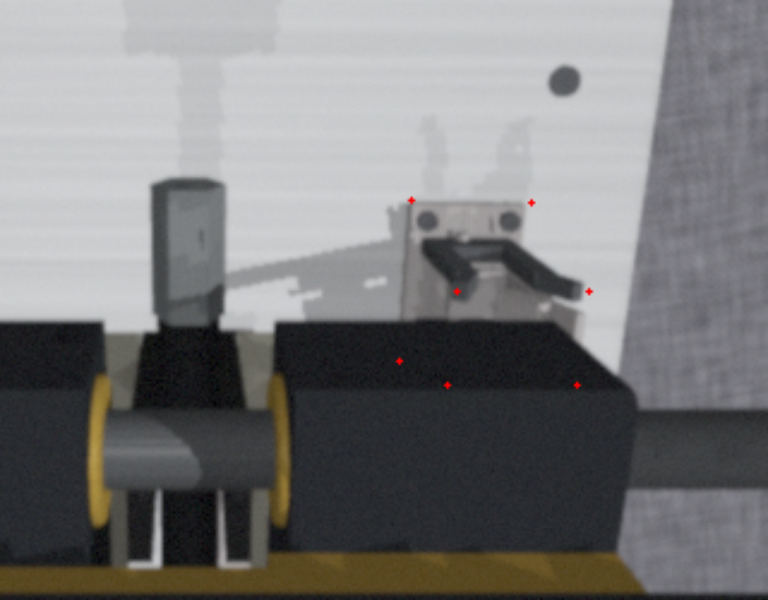

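The cap of the held pen is at (188,245). The clip's foot corners (408,203) and (526,205) and fork tips (460,298) and (582,292) match the predictions to about 1 mm. Next I'll move over the clip.

```bash
python3 -c "
from h import *
plan([.4839,.2375,.098],168.5)"
```

```text
t 6.1 pos [490.9 153.2 141.3] rpy [-1.7989e+02 -1.1000e-01  1.6860e+02] shift_cm [2.345 8.132 4.314] turn [-0.11 -0.11  0.1 ] w 10.8 F [ 0.5 -1.  -0.4]
```

Request:
{"op": "servo_tool", "data": {
  "targets": [
    {"xyz": [0.6, 2, 0], "angular": [0, 0, 0.1], "claw": 0.8},
    {"xyz": [0.6, 2.2, 0], "angular": [0, 0, 0], "claw": 0.8},
    {"xyz": [0.6, 2.2, 0], "angular": [0, 0, 0], "claw": 0.8},
    {"xyz": [0.54, 1.73, 0], "angular": [0, 0, 0], "claw": 0.8},
    {"xyz": [0, 0, 1.5], "angular": [0, 0, 0], "claw": 0.8},
    {"xyz": [0, 0, 1.5], "angular": [0, 0, 0], "claw": 0.8},
    {"xyz": [0, 0, 0.8], "angular": [0, 0, 0], "claw": 0.8},
    {"xyz": [0, 0, 0], "angular": [0, 0, 0], "claw": 0.8},
    {"xyz": [0, 0, 0], "angular": [0, 0, 0], "claw": 0.8}
  ]
}}

```text
t: 7.0
eef_pos: [0.4852, 0.2379, 0.1048]
ee_rot: [-3.141, 0.0, 2.94]
force: [-0.0, -0.8, -0.3]
width: 0.0109
gripper_force: 30.0
```

```bash
python3 -c "
from h import *
plan([.4839,.2375,.098],168.5)
d=grab('side');u,v=proj(d,[.514,.231,.08]);u,v=int(u),int(v);print(u,v)
cv2.imwrite('pics/s1.png',cv2.resize(d['color'][v-50:v+50,u-65:u+65],(780,600),interpolation=2))"
```

```text
t 7.0 pos [485.2 237.9 104.8] rpy [-179.99    0.    168.44] shift_cm [ 0.119 -0.069  0.679] turn [-0.01  0.   -0.06] w 10.9 F [-0.  -0.8 -0.3]
286 242
```

View pics/s1.png

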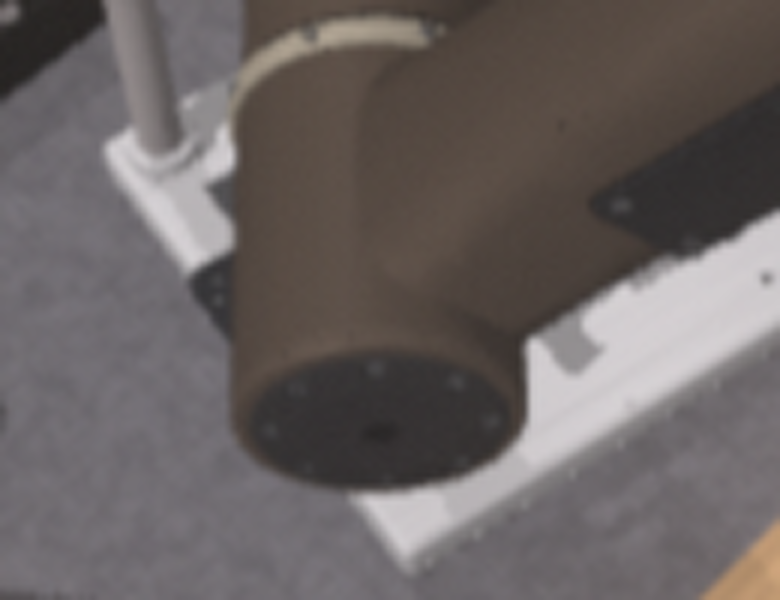

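The arm blocks the side view (wrist housing at (380,430)), so I'll lower by force readings instead.

Request:
{"op": "servo_tool", "data": {
  "targets": [
    {"xyz": [0.1, -0.07, 0.3], "angular": [0, 0, 0], "claw": 0.8},
    {"xyz": [0, 0, 0.3], "angular": [0, 0, 0], "claw": 0.8},
    {"xyz": [0, 0, 0.3], "angular": [0, 0, 0], "claw": 0.8},
    {"xyz": [0, 0, 0], "angular": [0, 0, 0], "claw": 0.8}
  ]
}}

```text
t: 7.45
eef_pos: [0.4837, 0.2375, 0.0952]
ee_rot: [-3.141, -0.0, 2.94]
force: [0.4, 0.1, -1.1]
width: 0.011
gripper_force: 30.0
```

Request:
{"op": "servo_tool", "data": {
  "targets": [
    {"xyz": [0, 0, 0.2], "angular": [0, 0, 0], "claw": 0.8},
    {"xyz": [0, 0, 0.2], "angular": [0, 0, 0], "claw": 0.8},
    {"xyz": [0, 0, 0], "angular": [0, 0, 0], "claw": 0.8}
  ]
}}

```text
t: 7.75
eef_pos: [0.4838, 0.2376, 0.0913]
ee_rot: [-3.141, -0.0, 2.94]
force: [-0.3, 0.2, -1.0]
width: 0.0109
gripper_force: 30.0
```

Request:
{"op": "servo_tool", "data": {
  "targets": [
    {"xyz": [0, 0, 0.2], "angular": [0, 0, 0], "claw": 0.8},
    {"xyz": [0, 0, 0.1], "angular": [0, 0, 0], "claw": 0.8},
    {"xyz": [0, 0, 0], "angular": [0, 0, 0], "claw": 0.8}
  ]
}}

```text
t: 8.05
eef_pos: [0.4838, 0.2376, 0.0884]
ee_rot: [-3.141, -0.0, 2.94]
force: [0.5, 0.2, -0.4]
width: 0.0112
gripper_force: 30.0
```

Request:
{"op": "servo_tool", "data": {
  "targets": [
    {"xyz": [0, 0, 0.2], "angular": [0, 0, 0], "claw": 0.8},
    {"xyz": [0, 0, 0.1], "angular": [0, 0, 0], "claw": 0.8},
    {"xyz": [0, 0, 0], "angular": [0, 0, 0], "claw": 0.8}
  ]
}}

```text
t: 8.35
eef_pos: [0.4838, 0.2375, 0.0854]
ee_rot: [-3.141, -0.0, 2.94]
force: [0.4, -1.1, -0.6]
width: 0.0111
gripper_force: 30.0
```

Request:
{"op": "servo_tool", "data": {
  "targets": [
    {"xyz": [0, 0, 0.1], "angular": [0, 0, 0], "claw": 0.8},
    {"xyz": [0, 0, 0.1], "angular": [0, 0, 0], "claw": 0.8},
    {"xyz": [0, 0, 0], "angular": [0, 0, 0], "claw": 0.8}
  ]
}}

```text
t: 8.65
eef_pos: [0.4839, 0.2375, 0.0835]
ee_rot: [-3.141, 0.0, 2.94]
force: [-0.5, -1.1, 1.2]
width: 0.0114
gripper_force: 30.0
```

```bash
python3 -c "
from h import *
for i in range(1):
  s=monitor.get_state();print(s['force'],s['moment'],s['eef_pos'])"
```

```text
[-0.45003966 -1.07181539  1.22788094] [-0.40094502 -0.01832866 -0.02755175] [0.48391169 0.23752907 0.0835335 ]
```

Request:
{"op": "servo_tool", "data": {
  "targets": [
    {"xyz": [0, 0, 0.1], "angular": [0, 0, 0], "claw": 0.8},
    {"xyz": [0, 0, 0.1], "angular": [0, 0, 0], "claw": 0.8},
    {"xyz": [0, 0, 0], "angular": [0, 0, 0], "claw": 0.8}
  ]
}}

```text
t: 8.95
eef_pos: [0.4839, 0.2376, 0.0815]
ee_rot: [-3.142, 0.0, 2.94]
force: [0.3, -2.2, 0.8]
width: 0.0109
gripper_force: 30.0
```

Request:
{"op": "servo_tool", "data": {
  "targets": [
    {"xyz": [0, 0, 0.1], "angular": [0, 0, 0], "claw": 0.8},
    {"xyz": [0, 0, 0.1], "angular": [0, 0, 0], "claw": 0.8},
    {"xyz": [0, 0, 0], "angular": [0, 0, 0], "claw": 0.8}
  ]
}}

```text
t: 9.25
eef_pos: [0.4839, 0.2376, 0.0795]
ee_rot: [-3.142, 0.0, 2.94]
force: [-0.4, -0.1, 2.5]
width: 0.0106
gripper_force: 30.0
```

Request:
{"op": "servo_tool", "data": {
  "targets": [
    {"xyz": [0, 0, 0], "angular": [0, 0, 0], "claw": 3},
    {"xyz": [0, 0, 0], "angular": [0, 0, 0], "claw": 4.4},
    {"xyz": [0, 0, 0], "angular": [0, 0, 0], "claw": 4.4},
    {"xyz": [0, 0, 0], "angular": [0, 0, 0], "claw": 4.4},
    {"xyz": [0, 0, -1.5], "angular": [0, 0, 0], "claw": 4.4},
    {"xyz": [0, 0, -3], "angular": [0, 0, 0], "claw": 4.4},
    {"xyz": [0, 0, -2], "angular": [0, 0, 0], "claw": 4.4},
    {"xyz": [0, 0, 0], "angular": [0, 0, 0], "claw": 4.4},
    {"xyz": [0, 0, 0], "angular": [0, 0, 0], "claw": 4.4}
  ]
}}

```text
t: 10.15
eef_pos: [0.4839, 0.2378, 0.1448]
ee_rot: [3.14, 0.0, 2.94]
force: [-0.1, -0.3, -0.2]
width: 0.0443
gripper_force: 0.0
```

```bash
python3 -c "
from h import *
print(monitor.get_state()['q'].round(2))
plan([.5143,.2313,.14],78.5)
d=grab('wrist','w6.png')"
```

```text
[ 0.82  0.23 -0.43 -0.   -0.91 -2.59]
t 10.15 pos [483.9 237.8 144.8] rpy [1.7993e+02 2.0000e-02 1.6844e+02] shift_cm [-3.109 -0.03   0.482] turn [ 7.000e-02 -3.000e-02  8.994e+01] w 44.3 F [-0.1 -0.3 -0.2]
```

View pics/w6.png

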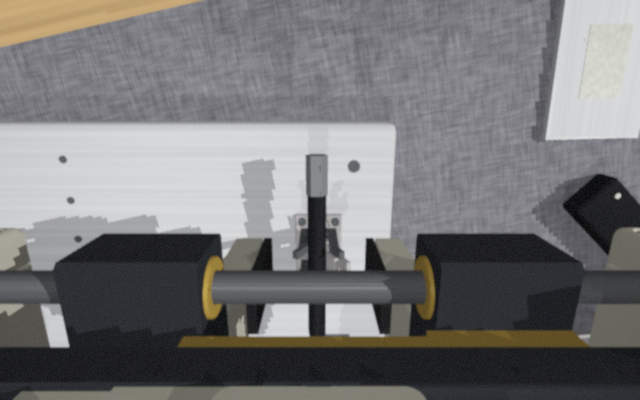

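The pen sits in the fork at column 317, with its cap end at (317,155), straight along the slot and above the clip foot at (318,222). I'll check where it lies along x, then turn by -90°.

Request:
{"op": "servo_tool", "data": {
  "targets": [
    {"xyz": [-1, 0, 0], "angular": [0, 0, 0], "claw": 4.4},
    {"xyz": [-2.1, 0, 0], "angular": [0, 0, 0], "claw": 4.4},
    {"xyz": [0, 0, 0], "angular": [0, 0, -8.5], "claw": 4.4},
    {"xyz": [0, 0, 0], "angular": [0, 0, -8.5], "claw": 4.4},
    {"xyz": [0, 0, 0], "angular": [0, 0, -8.5], "claw": 4.4},
    {"xyz": [0, 0, 0], "angular": [0, 0, -8.5], "claw": 4.4},
    {"xyz": [0, 0, 0], "angular": [0, 0, -8.5], "claw": 4.4},
    {"xyz": [0, 0, 0], "angular": [0, 0, -8.5], "claw": 4.4},
    {"xyz": [0, 0, 0], "angular": [0, 0, -8.5], "claw": 4.4},
    {"xyz": [0, 0, 0], "angular": [0, 0, -8.5], "claw": 4.4},
    {"xyz": [0, 0, 0], "angular": [0, 0, -8.5], "claw": 4.4},
    {"xyz": [0, 0, 0], "angular": [0, 0, -8.5], "claw": 4.4},
    {"xyz": [0, 0, 0], "angular": [0, 0, -5], "claw": 4.4},
    {"xyz": [0, 0, 0], "angular": [0, 0, 0], "claw": 4.4},
    {"xyz": [0, 0, 0], "angular": [0, 0, 0], "claw": 4.4}
  ]
}}

```text
t: 11.7
eef_pos: [0.5144, 0.2311, 0.1438]
ee_rot: [3.141, -0.001, -1.775]
force: [0.4, 0.1, -0.5]
width: 0.0443
gripper_force: 0.0
```

```bash
python3 -c "
from h import *
plan([.5143,.2313,.095],-101.5)
d=grab('wrist','w7.png')
import json
o=np.array([552.3,117.1]);a=np.radians(-11.5);x=np.array([np.cos(a),np.sin(a)]);y=np.array([-x[1],x[0]])
# cap end from w6 pose: camera offset reuse
s=monitor.get_state();R1=Ro.from_euler('xyz',s['ee_rot']).as_matrix();Rc=np.array(d['R']);C=-Rc.T@np.array(d['t'])
off=R1.T@(C-s['eef_pos']);Rt=Rc@R1
R0=Ro.from_euler('xyz',[179.93,.02,168.44],degrees=True).as_matrix();C0=np.array([.4839,.2378,.1448])+R0@off
Rn=Rt@R0.T;d2=dict(d);d2['R']=Rn;d2['t']=-Rn@C0
for z in (.06,.068):
  for uv in ((317,155),(317,230)):
    p=plane(d2,*uv,z)[:2]*1000-o;print(z,uv,'frame',p@x,p@y)
"
```

```text
t 11.7 pos [514.4 231.1 143.8] rpy [ 1.7996e+02 -6.0000e-02 -1.0172e+02] shift_cm [-0.02   0.005  4.88 ] turn [ 0.04 -0.06 -0.22] w 44.3 F [ 0.4  0.1 -0.5]
0.06 (317, 155) frame -130.88643366382033 104.41819277766768
0.06 (317, 230) frame -82.05885736197702 104.32284116853043
0.068 (317, 155) frame -132.0556203287343 104.4437772441963
0.068 (317, 230) frame -85.01444474791836 104.35191415929508
```

The pen's centre is at frame x ≈ -61.5 and y ≈ 104.4, inside the tolerance. Now I'll press down with both fingertips, stopping when the force shows it has bottomed.

Request:
{"op": "servo_tool", "data": {
  "targets": [
    {"xyz": [0, 0, 2], "angular": [0, 0, -0.2], "claw": 4.4},
    {"xyz": [0, 0, 2], "angular": [0, 0, 0], "claw": 4.4},
    {"xyz": [0, 0, 0.8], "angular": [0, 0, 0], "claw": 4.4},
    {"xyz": [0, 0, 0], "angular": [0, 0, 0], "claw": 4.4},
    {"xyz": [0, 0, 0], "angular": [0, 0, 0], "claw": 4.4}
  ]
}}

```text
t: 12.25
eef_pos: [0.5147, 0.2316, 0.097]
ee_rot: [-3.141, -0.0, -1.769]
force: [0.5, -0.0, -0.1]
width: 0.044
gripper_force: 0.0
```

Request:
{"op": "servo_tool", "data": {
  "targets": [
    {"xyz": [0, 0, 0.3], "angular": [0, 0, 0], "claw": 4.4},
    {"xyz": [0, 0, 0.3], "angular": [0, 0, 0], "claw": 4.4},
    {"xyz": [0, 0, 0], "angular": [0, 0, 0], "claw": 4.4}
  ]
}}

```text
t: 12.55
eef_pos: [0.5144, 0.2314, 0.0908]
ee_rot: [-3.141, 0.0, -1.769]
force: [-0.1, -0.8, -0.2]
width: 0.0439
gripper_force: 0.4
```

Request:
{"op": "servo_tool", "data": {
  "targets": [
    {"xyz": [0, 0, 0.2], "angular": [0, 0, 0], "claw": 4.4},
    {"xyz": [0, 0, 0.2], "angular": [0, 0, 0], "claw": 4.4},
    {"xyz": [0, 0, 0], "angular": [0, 0, 0], "claw": 4.4}
  ]
}}

```text
t: 12.85
eef_pos: [0.5144, 0.2315, 0.0864]
ee_rot: [-3.141, 0.0, -1.769]
force: [0.3, -0.2, 0.9]
width: 0.0441
gripper_force: 0.4
```

Request:
{"op": "servo_tool", "data": {
  "targets": [
    {"xyz": [0, 0, 0.2], "angular": [0, 0, 0], "claw": 4.4},
    {"xyz": [0, 0, 0.2], "angular": [0, 0, 0], "claw": 4.4},
    {"xyz": [0, 0, 0], "angular": [0, 0, 0], "claw": 4.4}
  ]
}}

```text
t: 13.15
eef_pos: [0.514, 0.2314, 0.0821]
ee_rot: [3.141, -0.0, -1.769]
force: [-1.2, -0.1, 0.5]
width: 0.044
gripper_force: 0.0
```

Request:
{"op": "servo_tool", "data": {
  "targets": [
    {"xyz": [0, 0, 0.1], "angular": [0, 0, 0], "claw": 4.4},
    {"xyz": [0, 0, 0.1], "angular": [0, 0, 0], "claw": 4.4},
    {"xyz": [0, 0, 0], "angular": [0, 0, 0], "claw": 4.4}
  ]
}}

```text
t: 13.45
eef_pos: [0.5141, 0.2314, 0.0803]
ee_rot: [3.141, -0.0, -1.769]
force: [0.3, 0.8, 1.0]
width: 0.0439
gripper_force: 0.0
```

Request:
{"op": "servo_tool", "data": {
  "targets": [
    {"xyz": [0, 0, 0.1], "angular": [0, 0, 0], "claw": 4.4},
    {"xyz": [0, 0, 0.1], "angular": [0, 0, 0], "claw": 4.4},
    {"xyz": [0, 0, 0], "angular": [0, 0, 0], "claw": 4.4}
  ]
}}

```text
t: 13.75
eef_pos: [0.5142, 0.2314, 0.0784]
ee_rot: [3.141, -0.0, -1.769]
force: [0.9, -0.2, 0.6]
width: 0.0441
gripper_force: 0.0
```

```bash
python3 -c "
from h import *
s=monitor.get_state();print(s['eef_pos'],s['force'],s['moment'])"
```

```text
[0.51418423 0.23138056 0.07841739] [ 0.86209285 -0.17812626  0.55774145] [-0.01153606  0.09377544 -0.01469316]
```

Request:
{"op": "servo_tool", "data": {
  "targets": [
    {"xyz": [0, 0, 0.1], "angular": [0, 0, 0], "claw": 4.4},
    {"xyz": [0, 0, 0.1], "angular": [0, 0, 0], "claw": 4.4},
    {"xyz": [0, 0, 0], "angular": [0, 0, 0], "claw": 4.4}
  ]
}}

```text
t: 14.05
eef_pos: [0.5145, 0.2318, 0.0777]
ee_rot: [-3.141, 0.001, -1.769]
force: [-4.1, 0.3, 9.7]
width: 0.0437
gripper_force: 5.1
```

```bash
python3 -c "
from h import *
s=monitor.get_state();print(s['eef_pos'],s['force'],s['moment'])
d=grab('wrist','w8.png')"
```

```text
[0.51452068 0.23179009 0.07765342] [-4.09637294  0.34303742  9.66596277] [0.07745488 1.5016071  0.00368443]
```

View pics/w8.png

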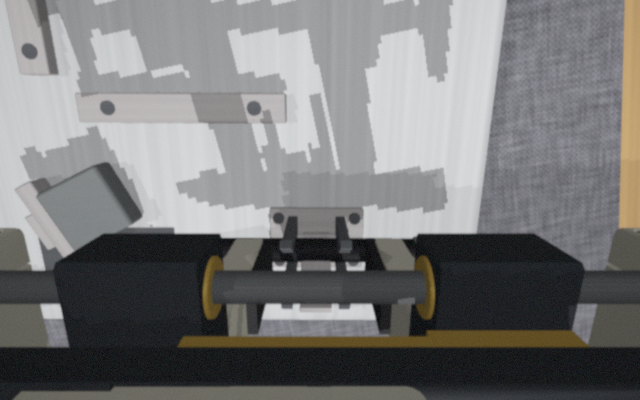

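The fingers straddle the forks at (318,260) and the contact force is up to 9.7 N at about the pen's seated height. I'll press slightly more to confirm it has bottomed.

Request:
{"op": "servo_tool", "data": {
  "targets": [
    {"xyz": [0, 0, 0.1], "angular": [0, 0, 0], "claw": 4.4},
    {"xyz": [0, 0, 0], "angular": [0, 0, 0], "claw": 4.4}
  ]
}}

```text
t: 14.3
eef_pos: [0.5147, 0.2321, 0.0774]
ee_rot: [-3.14, 0.001, -1.768]
force: [-6.9, 0.4, 16.9]
width: 0.0439
gripper_force: 8.2
```

```bash
python3 -c "
from h import *
s=monitor.get_state();print(s['eef_pos'],s['force'],s['moment'])"
```

```text
[0.51466973 0.2320779  0.07742015] [-6.914191    0.4257696  16.86708255] [ 0.11816662  2.45802159 -0.05425159]
```

Request:
{"op": "servo_tool", "data": {
  "targets": [
    {"xyz": [0, 0, 0.15], "angular": [0, 0, 0], "claw": 4.4},
    {"xyz": [0, 0, 0], "angular": [0, 0, 0], "claw": 4.4},
    {"xyz": [0, 0, 0], "angular": [0, 0, 0], "claw": 4.4}
  ]
}}

```text
t: 14.6
eef_pos: [0.5148, 0.2324, 0.077]
ee_rot: [-3.14, 0.002, -1.768]
force: [-10.6, 1.4, 26.5]
width: 0.0441
gripper_force: 13.1
```

```bash
python3 -c "
from h import *
s=monitor.get_state();print(s['eef_pos'],s['force'],s['moment'])"
```

```text
[0.51483574 0.23241605 0.07704464] [-10.57404537   1.38608112  26.54568791] [ 0.22593904  4.01635017 -0.04441905]
```

Contact came only at the seated height (tip z ≈ 56 mm) and was stiff, which fits a level pen on the fork bottom. I'll retreat and verify from two wrist poses by measurement.

Request:
{"op": "servo_tool", "data": {
  "targets": [
    {"xyz": [0, 0, -2], "angular": [0, 0, 0], "claw": 4.4},
    {"xyz": [0, 0, -4], "angular": [0, 0, 0], "claw": 6},
    {"xyz": [0, 0, -4], "angular": [0, 0, 0], "claw": 8.7},
    {"xyz": [-3, 0, -4], "angular": [0, 0, 8.5], "claw": 8.7},
    {"xyz": [-3, 0, -4], "angular": [0, 0, 8.5], "claw": 8.7},
    {"xyz": [-3, 0, -2], "angular": [0, 0, 8.5], "claw": 8.7},
    {"xyz": [0, 0, 0], "angular": [0, 0, 8.5], "claw": 8.7},
    {"xyz": [0, 0, 0], "angular": [0, 0, 8.5], "claw": 8.7},
    {"xyz": [0, 0, 0], "angular": [0, 0, 8.5], "claw": 8.7},
    {"xyz": [0, 0, 0], "angular": [0, 0, 8.5], "claw": 8.7},
    {"xyz": [0, 0, 0], "angular": [0, 0, 8.5], "claw": 8.7},
    {"xyz": [0, 0, 0], "angular": [0, 0, 8.5], "claw": 8.7},
    {"xyz": [0, 0, 0], "angular": [0, 0, 8.5], "claw": 8.7},
    {"xyz": [0, 0, 0], "angular": [0, 0, 5], "claw": 8.7},
    {"xyz": [0, 0, 0], "angular": [0, 0, 0], "claw": 8.7},
    {"xyz": [0, 0, 0], "angular": [0, 0, 0], "claw": 8.7}
  ]
}}

```text
t: 16.2
eef_pos: [0.5446, 0.3154, 0.274]
ee_rot: [-3.142, -0.0, 2.946]
force: [-0.7, -0.2, 0.2]
width: 0.087
gripper_force: 0.0
```

Run:
```python
from h import *
plan([.50,.0,.33],168.5)
import pickle
d=grab('wrist','w9.png');pickle.dump(d,open('a.pkl','wb'))
o=np.array([552.3,117.1]);a=np.radians(-11.5);x=np.array([np.cos(a),np.sin(a)]);y=np.array([-x[1],x[0]])
for p in (-130,-105,-60,-5,11):
    w=o+p*x+104.3*y;print(p,np.round(proj(d,[*w/1000,.05])), np.round(proj(d,[*w/1000,.065])))
im=d['color'];g=cv2.cvtColor(im,6)
u0,v0=proj(d,[*(o-130*x+104.3*y)/1000,.05]);u1,v1=proj(d,[*(o+11*x+104.3*y)/1000,.05])
x0,x1=int(min(u0,u1)-12),int(max(u0,u1)+13);y0,y1=int(v0-8),int(v1+8)
print(x0,y0)
for v in range(y0,min(y1,400),3):print(v,' '.join('%3d'%k for k in g[v,x0:x1:1]))
```

```text
t 16.2 pos [544.6 315.4 274. ] rpy [-1.800e+02 -1.000e-02  1.688e+02] shift_cm [ -1.754 -31.809  -5.603] turn [-0.   -0.01  0.3 ] w 87.0 F [-0.7 -0.2  0.2]
-130 [226.  89.] [222.  88.]
-105 [228. 116.] [224. 117.]
-60 [230. 162.] [227. 164.]
-5 [233. 214.] [230. 218.]
11 [234. 228.] [231. 233.]
213 81
81 204 202 202 201 201 202 202 200 201 203 201 201 197 192 190 190 190 189 189 189 191 189 190 189 191 190 194 198 201 200 201 202 199 200
84 205 203 203 202 204 203 204 202 201 200 202 200 200 195 194 192 190 192 191 191 192 190 192 191 192 193 198 203 201 203 203 202 203 202
87 202 203 203 201 202 201 197 182 148 131 133 129 126 126 135 141 141 142 143 144 160 184 189 190 193 194 201 202 202 201 201 201 199 201
90 191 185 182 186 195 199 196 183 141 116 114 111 110 105 119 131 136 132 134 138 151 172 185 187 188 189 191 198 198 197 199 199 197 198
93 155 155 156 164 184 196 197 186 148 120 113 116 114 111 116 127 135 135 135 135 146 172 184 187 189 194 199 198 198 198 198 198 199 199
96 162 160 159 159 173 197 203 195 165 131 117 116 114 115 120 128 133 135 134 135 144 170 189 192 195
[... 5775 characters left out ...]

222 164 156 158 161 171 189 203 206 205 206 207 206 206 207 207 207 205 206 204 195 179 179 190 189 189 203 206 207 206 206 206 207 205 206
225 188 188 196 200 199 200 202 202 204 203 202 204 204 203 204 204 205 203 203 202 193 194 204 204 200 202 204 205 204 203 202 204 205 203
228 207 208 207 208 208 207 207 207 206 207 206 207 207 206 207 207 206 209 207 207 206 205 191 168 160 160 159 158 160 158 159 156 159 161
231 200 202 203 202 201 202 201 202 201 203 202 202 203 203 201 202 203 203 204 204 203 199 184 130  92  94  91  91  95  96  95  92  91  93
234 201 203 202 203 203 201 203 203 203 201 200 199 197 195 193 191 194 197 198 202 204 202 189 141 100  91  90  92  93  94  93  94  95  95
```

The two ends and the cap joint are at rows 86, 211 and 113. That fits a level pen at z ≈ 50 mm, centred near frame x = -62.5. The jaw nose covers the pen's left half at rows 159 to 168, so the pen is seated. Next, the unit.

```bash
python3 -c "
from h import *
plan([.55,-.29,.33],156)"
```

```text
t 16.25 pos [544.6 315.5 274. ] rpy [-1.8000e+02 -1.0000e-02  1.6879e+02] shift_cm [-12.302 -59.286  -5.598] turn [-0.000e+00 -1.000e-02  1.279e+01] w 86.9 F [ 0.1  0.4 -0.3]
```

Request:
{"op": "servo_tool", "data": {
  "targets": [
    {"xyz": [0, -2, -2], "angular": [0, 0, 0], "claw": 8.7},
    {"xyz": [-0.8, -3.8, -2], "angular": [0, 0, 0], "claw": 8.7},
    {"xyz": [-0.8, -3.8, -1.6], "angular": [0, 0, 0], "claw": 8.7},
    {"xyz": [-0.8, -3.8, 0], "angular": [0, 0, 0], "claw": 8.7},
    {"xyz": [-0.8, -3.8, 0], "angular": [0, 0, 0], "claw": 8.7},
    {"xyz": [-0.8, -3.8, 0], "angular": [0, 0, 0], "claw": 8.7},
    {"xyz": [-0.8, -3.8, 0], "angular": [0, 0, 0], "claw": 8.7},
    {"xyz": [-0.8, -3.8, 0], "angular": [0, 0, 0], "claw": 8.7},
    {"xyz": [-0.8, -3.8, 0], "angular": [0, 0, 0], "claw": 8.7},
    {"xyz": [-0.8, -3.8, 0], "angular": [0, 0, 0], "claw": 8.7},
    {"xyz": [-0.8, -3.8, 0], "angular": [0, 0, 0], "claw": 8.7},
    {"xyz": [-0.8, -3.8, 0], "angular": [0, 0, 0], "claw": 8.7},
    {"xyz": [-0.8, -3.8, 0], "angular": [0, 0, 0], "claw": 8.7},
    {"xyz": [-0.8, -3.8, 0], "angular": [0, 0, 0], "claw": 8.7},
    {"xyz": [-0.8, -3.8, 0], "angular": [0, 0, 0], "claw": 8.7},
    {"xyz": [-0.8, -3.8, 0], "angular": [0, 0, 0], "claw": 8.7},
    {"xyz": [0, 0, 0], "angular": [0, 0, 6.4], "claw": 8.7},
    {"xyz": [0, 0, 0], "angular": [0, 0, 6.4], "claw": 8.7},
    {"xyz": [0, 0, 0], "angular": [0, 0, 0], "claw": 8.7},
    {"xyz": [0, 0, 0], "angular": [0, 0, 0], "claw": 8.7}
  ]
}}

```text
t: 18.25
eef_pos: [0.546, -0.2865, 0.3301]
ee_rot: [-3.142, -0.0, 2.724]
force: [-0.6, -0.2, 0.2]
width: 0.0871
gripper_force: 0.0
```

Run:
```python
from h import *
plan([.48,-.293,.33],156)
d=grab('wrist','w10.png');im=d['color'];hsv=cv2.cvtColor(im,cv2.COLOR_BGR2HSV)
print('expect centre px',proj(d,[.482,-.293,.02]))
V=hsv[...,2];m=((V>125)&(hsv[...,1]<50)).astype(np.uint8)*255
m[232:]=0
m=cv2.morphologyEx(m,3,np.ones((7,7)))
for c in cv2.findContours(m,0,2)[0]:
    if cv2.contourArea(c)<1500: continue
    print(cv2.boundingRect(c),cv2.contourArea(c))
    for z in (.009,.038):
        P=np.array([plane(d,u,v,z)[:2]*1000 for u,v in c[:,0]],np.float32);r=cv2.minAreaRect(P);print(z,np.round(r[0],1),np.round(r[1],1),round(r[2],2))
u0,v0=map(int,proj(d,[.482,-.293,.02]))
cv2.imwrite('pics/w10c.png',im[v0-100:v0+100,u0-100:u0+100])
```

```text
t 18.25 pos [ 546.  -286.5  330.1] rpy [-180.     -0.    156.09] shift_cm [ 5.776 -3.267  0.006] turn [-0.   -0.    0.09] w 87.1 F [-0.6 -0.2  0.2]
expect centre px (np.float64(291.7000804903058), np.float64(115.1720982765141))
(367, 0, 273, 232) 29647.5
0.009 [607.7 -40. ] [368.3 281. ] 66.08
0.038 [599.6 -53.9] [344.8 263. ] 66.08
(89, 0, 389, 232) 70842.5
0.009 [ 486.6 -283.7] [436.6 306.1] 86.67
0.038 [ 486.2 -282.1] [408.8 286.6] 86.67
```

Run:
```python
from h import *
d=grab('wrist');im=d['color'];g=cv2.GaussianBlur(cv2.cvtColor(im,6),(3,3),0)
for v in range(40,232,8): print(v,' '.join('%3d'%k for k in g[v,210:372:5]))
```

```text
40 134 131 130 139 132 131 134 128 124 132 135 128 130 119 123 124 118 126 119 132 136 134 126 135 131 131 134 134 134 128 125 137 138
48 126 131 135 131 139 133 129 126 130 133 137 131 128 118 113 122 125 120 125 130 131 137 137 139 132 130 140 132 128 134 133 138 127
56 126 135 133 130 136 139 137 138 137 125 129 136  91  89  88  94  90  89  90 104 133 135 137 130 136 132 131 139 130 137 131 132 126
64 139 136 137 131 127 128 136 135 140 134 120 110  41  43  41  40  42  40  42  44 130 139 128 131 140 130 131 135 132 132 133 134 130
72 127 128 130 131 140 130 137 131 101  96 147 148  38  37  40  38  39  39  40  49 203 202 129 132 135 135 132 133 142 137 136 136 134
80 125 128 133 126 127 131 118  96  99 100 144 177 215 221 215 218 217 215 217 217 210 208 137 135 137 137 132 126 134 130 133 125 125
88 132 137 143 138 140 133 126  94  99  98 135 175 216 221 216 219 218 215 217 217 210 213 141 134 134 137 138 132 137 131 128 133 135
96 142 143 138 132 132 136  99  96  95  99 130 175 216 221 215 218 218 215 217 217 206 213 141 126 135 135 141 133 133 127 133 138 129
104 137 135 133 134 
[... 1455 characters left out ...]
 140 133 131 136 141
192 136 141 143 141 140 138 132 136 140 136 136 133 141 142 143 138 132 134 137 136 141 139 137 144 131 136 129 134 139 138 140 141 138
200 141 128 139 130 129 130 132 139 137 138 138 144 140 132 132 137 137 133 131 138 139 135 142 142 136 134 141 135 140 135 138 139 127
208 132 139 139 133 128 141 135 142 141 135 138 140 130 133 135 139 136 128 136 136 130 131 129 133 141 130 138 134 135 143 137 134 135
216 131 131 132 137 135 134 134 132 135 129 139 131 135 142 131 131 137 135 133 136 133 133 133 130 135 139 133 134 130 120 129 106  95
224 140 138 135 134 132 135 134 130 143 131 133 128 137 138 135 131 137 138 139 137 134 134 129 134 136 105  98 100  98  94  96  97 100
```

Run:
```python
from meas import *
d=grab('wrist');im=d['color'];g=cv2.GaussianBlur(cv2.cvtColor(im,6),(3,3),0).astype(float)
W=lambda u,v,z:plane(d,u,v,z)[:2]*1000
def cross(a,th,last,off):
    s=(a[:-1]-th)*(a[1:]-th)<0;i=np.where(s)[0];i=i[-1 if last else 0];return off+i+(a[i]-th)/(a[i]-a[i+1])
# right flange edge (unit +y? ) 
R=line([W(cross(g[v,312:326],170,False,312),v,.009) for v in range(82,156,3)])
far=line([W(u,cross(g[150:175,u],168,True,150),.009) for u in range(299,316,2)]) 
# housing left edge top & header sides
HL=line([W(cross(g[v,262:274],196,False,262),v,.036) for v in range(82,100,2)])
hl=[cross(g[v,255:285],75,False,255) for v in range(62,72,2)];hr=[cross(g[v,295:318],85,True,295) for v in range(62,72,2)]
print('hdr px',hl,hr)
c=np.array([(W(a,v,.032)+W(b,v,.032))/2 for a,b,v in zip(hl,hr,range(62,72,2))]);wd=[np.linalg.norm(W(a,v,.032)-W(b,v,.032)) for a,b,v in zip(hl,hr,range(62,72,2))]
ang=lambda l:np.degrees(np.arctan(l[1][1]/l[1][0]))
print('R',R[0],ang(R),'far',far[0],ang(far),'HL',HL[0],ang(HL),'hdr',c.mean(0),np.round(wd,1))
a=np.radians(ang(R));x=np.array([np.cos(a),np.sin(a)]);y=np.array([-x[1],x[0]])
hv=cross(g[45:70,288],85,False,45);jv=cross(g[70:84,288],125,False,70);print('hdr rows',hv,jv)
for n,p in [('Redge',R[0]),('far',far[0]),('HL',HL[0]),('hdr',c.mean(0)),('hdrjoint',W(288,jv,.034))]: print(n,'along',round(p@x,1),'lat',round(p@y,1))
s=monitor.get_state()['eef_pos'][:2]*1000;print('tcp',s@x,s@y)
```

```text
Traceback (most recent call last):
IndexError: index 0 is out of bounds for axis 0 with size 0
```

```bash
cat > unit.py <<'E'
from meas import *
d=grab('wrist');im=d['color'];g=cv2.GaussianBlur(cv2.cvtColor(im,6),(3,3),0).astype(float)
W=lambda u,v,z:plane(d,u,v,z)[:2]*1000
def cross(a,th,last,off):
    i=np.where((a[:-1]-th)*(a[1:]-th)<=0)[0]
    if not len(i): return None
    i=i[-1 if last else 0];return off+i+(a[i]-th)/(a[i]-a[i+1])
def col(vs,a,b,th,last,z): return line([W(c,v,z) for v in vs if (c:=cross(g[v,a:b],th,last,a)) is not None])
R=col(range(82,156,3),305,332,172,True,.009)
far=line([W(u,c,.009) for u in range(299,316,2) if (c:=cross(g[150:176,u],170,True,150)) is not None])
HL=col(range(82,100,2),260,276,196,False,.036)
r=range(62,72,2);A=col(r,255,285,75,False,.032);B=col(r,295,318,85,True,.032);c=(A[0]+B[0])/2
ang=lambda l:np.degrees(np.arctan(l[1][1]/l[1][0]))
print('R',ang(R),'far',ang(far),'HL',ang(HL))
a=np.radians(ang(R));x=np.array([np.cos(a),np.sin(a)]);y=np.array([-x[1],x[0]])
jv=cross(g[70:84,288],125,False,70)
for n,p in [('Redge',R[0]),('far',far[0]),('HL',HL[0]),('hdrA',A[0]),('hdrB',B[0]),('hdrjoint',W(288,jv,.034))]: print(n,'along',round(p@x,1),'lat',round(p@y,1))
s=monitor.get_state()['eef_pos'][:2]*1000;print('tcp',s@x,s@y)
E
python3 unit.py
```

```text
R -23.803398 far 64.70813 HL -23.45439
Redge along 571.3 lat -42.0
far along 617.3 lat -55.7
HL along 530.6 lat -100.8
hdrA along 504.4 lat -100.1
hdrB along 504.5 lat -54.0
hdrjoint along 515.8 lat -75.4
tcp 615.2498488454772 -41.50004733062991
```

The unit's features agree: the header is 46.1 mm wide, and the flange edge and far end are consistent with each other. Its centre is at (483.3,-297.3) mm with yaw -23.8°. I'll descend and grip across the housing.

```bash
python3 -c "
from h import *
plan([.4833,-.2973,.035],156.2)"
```

```text
t 18.45 pos [ 546.2 -286.3  330.2] rpy [1.8000e+02 1.0000e-02 1.5598e+02] shift_cm [ 5.3   -3.567 29.517] turn [ 0.    0.01 -0.22] w 86.9 F [-0.2 -0.   0.2]
```

Request:
{"op": "servo_tool", "data": {
  "targets": [
    {"xyz": [1.3, -0.9, 2], "angular": [0, 0, -0.2], "claw": 8.7},
    {"xyz": [2, -1.34, 4], "angular": [0, 0, 0], "claw": 8.7},
    {"xyz": [2, -1.33, 4], "angular": [0, 0, 0], "claw": 8.7},
    {"xyz": [0, 0, 4], "angular": [0, 0, 0], "claw": 8.7},
    {"xyz": [0, 0, 4], "angular": [0, 0, 0], "claw": 8.7},
    {"xyz": [0, 0, 3], "angular": [0, 0, 0], "claw": 8.7},
    {"xyz": [0, 0, 2], "angular": [0, 0, 0], "claw": 8.7},
    {"xyz": [0, 0, 0], "angular": [0, 0, 0], "claw": 8.7},
    {"xyz": [0, 0, 0], "angular": [0, 0, 0], "claw": 8.7}
  ]
}}

```text
t: 19.35
eef_pos: [0.4836, -0.2977, 0.1006]
ee_rot: [-3.141, -0.0, 2.725]
force: [-0.7, -0.3, 0.8]
width: 0.0871
gripper_force: 0.0
```

```bash
python3 -c "
from h import *
plan([.4833,-.2973,.035],156.2)"
```

```text
t 19.35 pos [ 483.6 -297.7  100.6] rpy [-179.98   -0.    156.12] shift_cm [0.039 0.027 6.557] turn [-0.02 -0.   -0.08] w 87.1 F [-0.7 -0.3  0.8]
```

Request:
{"op": "servo_tool", "data": {
  "targets": [
    {"xyz": [0, 0, 2], "angular": [0, 0, 0], "claw": 8.7},
    {"xyz": [0, 0, 2], "angular": [0, 0, 0], "claw": 8.7},
    {"xyz": [0, 0, 1.5], "angular": [0, 0, 0], "claw": 8.7},
    {"xyz": [0, 0, 1], "angular": [0, 0, 0], "claw": 8.7},
    {"xyz": [0, 0, 0], "angular": [0, 0, 0], "claw": 4.6},
    {"xyz": [0, 0, 0], "angular": [0, 0, 0], "claw": 4.6},
    {"xyz": [0, 0, 0], "angular": [0, 0, 0], "claw": 4.6},
    {"xyz": [0, 0, 0], "angular": [0, 0, 0], "claw": 4.6},
    {"xyz": [0, 0, 0], "angular": [0, 0, 0], "claw": 4.6},
    {"xyz": [0, 0, 0], "angular": [0, 0, 0], "claw": 4.6}
  ],
  "force": 35
}}

```text
t: 20.35
eef_pos: [0.4833, -0.2978, 0.0355]
ee_rot: [3.142, 0.001, 2.724]
force: [-0.4, 0.6, 2.8]
width: 0.05
gripper_force: 35.0
```

```bash
python3 -c "
from h import *
plan([.4833,-.2973,.035],156.2);print(monitor.get_state()['gripper_force'])"
```

```text
t 20.35 pos [ 483.3 -297.8   35.5] rpy [1.8000e+02 4.0000e-02 1.5605e+02] shift_cm [0.023 0.041 0.054] turn [ 0.    0.04 -0.15] w 50.0 F [-0.4  0.6  2.8]
35.00041723251343
```

Gripped at 50.0 mm. I'll lift, swing over while keeping away from the right post, and align yaw to 168.5°.

Request:
{"op": "servo_tool", "data": {
  "targets": [
    {"xyz": [0, 0, -1], "angular": [0, 0, 0], "claw": 4.6},
    {"xyz": [0, 0, -3], "angular": [0, 0, 0], "claw": 4.6},
    {"xyz": [0, 0, -4], "angular": [0, 0, 0], "claw": 4.6},
    {"xyz": [0, 0, -3], "angular": [0, 0, 0], "claw": 4.6},
    {"xyz": [0, 0, 0], "angular": [0, 0, 0], "claw": 4.6}
  ]
}}

```text
t: 20.85
eef_pos: [0.4855, -0.2985, 0.1503]
ee_rot: [3.141, 0.008, 2.724]
force: [1.2, 0.9, -2.3]
width: 0.0493
gripper_force: 35.0
```

```bash
python3 -c "
from h import *
plan([.495,.085,.145],168.5);print(monitor.get_state()['gripper_force'])"
```

```text
t 20.85 pos [ 485.5 -298.5  150.3] rpy [179.96   0.45 156.09] shift_cm [14.68  35.445  0.433] turn [-1.000e-02  4.500e-01 -1.241e+01] w 49.3 F [ 1.2  0.9 -2.3]
34.99944090843201
```

Request:
{"op": "servo_tool", "data": {
  "targets": [
    {"xyz": [0.68, 1.66, 0], "angular": [0, 0, 0], "claw": 4.6},
    {"xyz": [1.4, 3.38, 0], "angular": [0, 0, 0], "claw": 4.6},
    {"xyz": [1.4, 3.38, 0], "angular": [0, 0, 0], "claw": 4.6},
    {"xyz": [1.4, 3.38, 0], "angular": [0, 0, 0], "claw": 4.6},
    {"xyz": [1.4, 3.38, 0], "angular": [0, 0, 0], "claw": 4.6},
    {"xyz": [1.4, 3.38, 0], "angular": [0, 0, 0], "claw": 4.6},
    {"xyz": [1.4, 3.38, 0], "angular": [0, 0, 0], "claw": 4.6},
    {"xyz": [1.4, 3.38, 0], "angular": [0, 0, 0], "claw": 4.6},
    {"xyz": [1.4, 3.38, 0], "angular": [0, 0, 0], "claw": 4.6},
    {"xyz": [1.4, 3.38, 0], "angular": [0, 0, 0], "claw": 4.6},
    {"xyz": [1.4, 3.38, 0], "angular": [0, 0, 0], "claw": 4.6},
    {"xyz": [0, 0, 0], "angular": [0, 0, -4], "claw": 4.6},
    {"xyz": [0, 0, 0], "angular": [0, 0, -4.2], "claw": 4.6},
    {"xyz": [0, 0, 0], "angular": [0, 0, -4.2], "claw": 4.6},
    {"xyz": [0, 0, 0], "angular": [0, 0, 0], "claw": 4.6},
    {"xyz": [0, 0, 0], "angular": [0, 0, 0], "claw": 4.6}
  ]
}}

```text
t: 22.45
eef_pos: [0.4926, 0.0859, 0.1448]
ee_rot: [-3.141, -0.001, 2.938]
force: [0.5, -0.2, -1.2]
width: 0.05
gripper_force: 35.0
```

```bash
python3 -c "
from h import *
plan([.5503,.1020,.10],168.5);print(monitor.get_state()['gripper_force'])"
```

```text
t 22.45 pos [492.6  85.9 144.8] rpy [-1.7998e+02 -3.0000e-02  1.6831e+02] shift_cm [-5.322  2.75   4.481] turn [-0.02 -0.03 -0.19] w 50.0 F [ 0.5 -0.2 -1.2]
34.999204874038696
```

Request:
{"op": "servo_tool", "data": {
  "targets": [
    {"xyz": [-1.3, 0.7, 0], "angular": [0, 0, -0.2], "claw": 4.6},
    {"xyz": [-2, 1, 0], "angular": [0, 0, 0], "claw": 4.6},
    {"xyz": [-2, 1.05, 0], "angular": [0, 0, 0], "claw": 4.6},
    {"xyz": [0, 0, 2], "angular": [0, 0, 0], "claw": 4.6},
    {"xyz": [0, 0, 2.5], "angular": [0, 0, 0], "claw": 4.6},
    {"xyz": [0, 0, 2], "angular": [0, 0, 0], "claw": 4.6},
    {"xyz": [0, 0, 0.7], "angular": [0, 0, 0], "claw": 4.6},
    {"xyz": [0, 0, 0], "angular": [0, 0, 0], "claw": 4.6},
    {"xyz": [0, 0, 0], "angular": [0, 0, 0], "claw": 4.6}
  ]
}}

```text
t: 23.35
eef_pos: [0.5509, 0.1026, 0.0738]
ee_rot: [3.141, 0.001, 2.943]
force: [0.0, 0.4, -2.1]
width: 0.0493
gripper_force: 35.0
```

```bash
python3 -c "
from h import *
plan([.5513,.1020,.0655],168.5)"
```

```text
t 23.35 pos [550.9 102.6  73.8] rpy [1.7998e+02 5.0000e-02 1.6862e+02] shift_cm [-0.048 -0.052  0.835] turn [0.02 0.05 0.12] w 49.3 F [ 0.   0.4 -2.1]
```

Request:
{"op": "servo_tool", "data": {
  "targets": [
    {"xyz": [0, 0, 0.4], "angular": [0, 0, 0.1], "claw": 4.6},
    {"xyz": [0, 0, 0.3], "angular": [0, 0, 0], "claw": 4.6},
    {"xyz": [0, 0, 0], "angular": [0, 0, 0], "claw": 4.6}
  ]
}}

```text
t: 23.65
eef_pos: [0.5503, 0.1025, 0.0661]
ee_rot: [3.141, 0.0, 2.941]
force: [-0.2, -0.4, -1.9]
width: 0.0495
gripper_force: 35.0
```

Request:
{"op": "servo_tool", "data": {
  "targets": [
    {"xyz": [0, 0, 0.1], "angular": [0, 0, 0], "claw": 4.6},
    {"xyz": [0, 0, 0], "angular": [0, 0, 0], "claw": 4.6}
  ]
}}

```text
t: 23.85
eef_pos: [0.5506, 0.1026, 0.0656]
ee_rot: [3.141, 0.001, 2.942]
force: [-0.6, 0.2, 2.4]
width: 0.05
gripper_force: 35.0
```

Request:
{"op": "servo_tool", "data": {
  "targets": [
    {"xyz": [0, 0, 0.1], "angular": [0, 0, 0], "claw": 4.6},
    {"xyz": [0, 0, 0], "angular": [0, 0, 0], "claw": 4.6}
  ]
}}

```text
t: 24.05
eef_pos: [0.5507, 0.1025, 0.0655]
ee_rot: [3.141, 0.001, 2.942]
force: [-4.2, -0.1, 12.4]
width: 0.0497
gripper_force: 35.0
```

On the plate: the contact height of 65.6 mm matches 30 + 35.5. I'll ease off the downward force, then slide towards the long rail.

Request:
{"op": "servo_tool", "data": {
  "targets": [
    {"xyz": [0, 0, -0.1], "angular": [0, 0, 0], "claw": 4.6},
    {"xyz": [0, 0.3, 0], "angular": [0, 0, 0], "claw": 4.6},
    {"xyz": [0, 0.3, 0], "angular": [0, 0, 0], "claw": 4.6},
    {"xyz": [-0.3, 0, 0], "angular": [0, 0, 0], "claw": 4.6},
    {"xyz": [-0.3, 0, 0], "angular": [0, 0, 0], "claw": 4.6},
    {"xyz": [0, 0, 0], "angular": [0, 0, 0], "claw": 4.6}
  ]
}}

```text
t: 24.65
eef_pos: [0.5582, 0.1077, 0.0656]
ee_rot: [3.141, 0.001, 2.942]
force: [-0.2, 0.9, 6.0]
width: 0.0494
gripper_force: 35.0
```

Request:
{"op": "servo_tool", "data": {
  "targets": [
    {"xyz": [0, 0.2, 0], "angular": [0, 0, 0], "claw": 4.6},
    {"xyz": [0, 0, 0], "angular": [0, 0, 0], "claw": 4.6}
  ]
}}

```text
t: 24.85
eef_pos: [0.5585, 0.1095, 0.0655]
ee_rot: [3.141, 0.001, 2.942]
force: [-0.5, -1.7, 5.2]
width: 0.0498
gripper_force: 35.0
```

Request:
{"op": "servo_tool", "data": {
  "targets": [
    {"xyz": [0, 0.1, 0], "angular": [0, 0, 0], "claw": 4.6},
    {"xyz": [0, 0, 0], "angular": [0, 0, 0], "claw": 4.6}
  ]
}}

```text
t: 25.05
eef_pos: [0.5586, 0.1102, 0.0656]
ee_rot: [-3.142, 0.001, 2.942]
force: [-0.7, -3.6, 6.1]
width: 0.0494
gripper_force: 35.0
```

Request:
{"op": "servo_tool", "data": {
  "targets": [
    {"xyz": [0, 0.1, 0], "angular": [0, 0, 0], "claw": 4.6},
    {"xyz": [0, 0, 0], "angular": [0, 0, 0], "claw": 4.6}
  ]
}}

```text
t: 25.25
eef_pos: [0.5585, 0.1103, 0.0656]
ee_rot: [-3.14, 0.0, 2.941]
force: [-0.2, -7.6, 6.9]
width: 0.0496
gripper_force: 35.0
```

Request:
{"op": "servo_tool", "data": {
  "targets": [
    {"xyz": [-0.2, 0, 0], "angular": [0, 0, 0], "claw": 4.6},
    {"xyz": [0, 0, 0], "angular": [0, 0, 0], "claw": 4.6}
  ]
}}

```text
t: 25.45
eef_pos: [0.5597, 0.11, 0.0655]
ee_rot: [-3.14, -0.001, 2.941]
force: [-4.0, -4.4, 10.3]
width: 0.0495
gripper_force: 35.0
```

Request:
{"op": "servo_tool", "data": {
  "targets": [
    {"xyz": [-0.1, 0, 0], "angular": [0, 0, 0], "claw": 4.6},
    {"xyz": [0, 0, 0], "angular": [0, 0, 0], "claw": 4.6}
  ]
}}

```text
t: 25.65
eef_pos: [0.5604, 0.1099, 0.0656]
ee_rot: [-3.14, -0.001, 2.941]
force: [-6.2, -4.1, 11.6]
width: 0.0499
gripper_force: 35.0
```

Request:
{"op": "servo_tool", "data": {
  "targets": [
    {"xyz": [-0.1, 0, 0], "angular": [0, 0, 0], "claw": 4.6},
    {"xyz": [0, 0, 0], "angular": [0, 0, 0], "claw": 4.6}
  ]
}}

```text
t: 25.85
eef_pos: [0.5613, 0.1097, 0.0656]
ee_rot: [-3.14, -0.001, 2.941]
force: [-6.2, -3.2, 11.0]
width: 0.0498
gripper_force: 35.0
```

Request:
{"op": "servo_tool", "data": {
  "targets": [
    {"xyz": [-0.1, 0, 0], "angular": [0, 0, 0], "claw": 4.6},
    {"xyz": [0, 0, 0], "angular": [0, 0, 0], "claw": 4.6}
  ]
}}

```text
t: 26.05
eef_pos: [0.5619, 0.1095, 0.0655]
ee_rot: [-3.14, -0.002, 2.941]
force: [-7.6, -2.8, 13.2]
width: 0.0498
gripper_force: 35.0
```

Request:
{"op": "servo_tool", "data": {
  "targets": [
    {"xyz": [-0.1, 0.05, 0], "angular": [0, 0, 0], "claw": 4.6},
    {"xyz": [0, 0, 0], "angular": [0, 0, 0], "claw": 4.6}
  ]
}}

```text
t: 26.25
eef_pos: [0.562, 0.1096, 0.0656]
ee_rot: [-3.139, -0.003, 2.941]
force: [-12.4, -2.5, 18.0]
width: 0.0497
gripper_force: 35.0
```

The end rail is reached: motion has stopped and the force is rising. I'll relieve the downward load and add push towards both rails.

Request:
{"op": "servo_tool", "data": {
  "targets": [
    {"xyz": [0, 0.1, -0.1], "angular": [0, 0, 0], "claw": 4.6},
    {"xyz": [0, 0, 0], "angular": [0, 0, 0], "claw": 4.6},
    {"xyz": [0, 0, 0], "angular": [0, 0, 0], "claw": 4.6}
  ]
}}

```text
t: 26.55
eef_pos: [0.562, 0.1097, 0.0656]
ee_rot: [-3.138, -0.004, 2.941]
force: [-6.8, -6.1, 9.5]
width: 0.0499
gripper_force: 35.0
```

Request:
{"op": "servo_tool", "data": {
  "targets": [
    {"xyz": [-0.05, 0.1, -0.05], "angular": [0, 0, 0], "claw": 4.6},
    {"xyz": [0, 0, 0], "angular": [0, 0, 0], "claw": 4.6},
    {"xyz": [0, 0, 0], "angular": [0, 0, 0], "claw": 4.6}
  ]
}}

```text
t: 26.85
eef_pos: [0.562, 0.1098, 0.0657]
ee_rot: [-3.136, -0.005, 2.94]
force: [-8.4, -7.9, 7.8]
width: 0.0501
gripper_force: 35.0
```

```bash
cat > chk.py <<'E'
from h import *
s=monitor.get_state();o=np.array([552.3,117.1]);a=np.radians(-11.5);x=np.array([np.cos(a),np.sin(a)]);y=np.array([-x[1],x[0]])
p=s['eef_pos'][:2]*1000-o;f=s['force'][:2]
print('tcp frame',p@x,p@y,'z',s['eef_pos'][2],'F frame',f@x,f@y,s['force'][2],'M',s['moment'].round(2),'rpy',np.degrees(s['ee_rot']).round(2))
E
python3 chk.py
```

```text
tcp frame 10.996588510048339 -5.23593244644917 z 0.06572117868534089 F frame -6.633378317507387 -9.37753491538721 7.773564478767015 M [-3.29  2.57 -0.08] rpy [-179.7    -0.31  168.48]
```

Both axes are now blocked and pressing, with -6.6 N along x and -9.4 N along y. I'll add a little more x push, settle, and check the header's place and the pen with the camera.

Request:
{"op": "servo_tool", "data": {
  "targets": [
    {"xyz": [-0.06, 0, 0], "angular": [0, 0, 0], "claw": 4.6},
    {"xyz": [0, 0, 0], "angular": [0, 0, 0], "claw": 4.6},
    {"xyz": [0, 0, 0], "angular": [0, 0, 0], "claw": 4.6},
    {"xyz": [0, 0, 0], "angular": [0, 0, 0], "claw": 4.6},
    {"xyz": [0, 0, 0], "angular": [0, 0, 0], "claw": 4.6}
  ]
}}

```text
t: 27.35
eef_pos: [0.5621, 0.1097, 0.0657]
ee_rot: [-3.136, -0.006, 2.94]
force: [-10.3, -7.3, 10.0]
width: 0.0496
gripper_force: 35.0
```

```bash
cat >> chk.py <<'E'
d=grab('wrist');g=cv2.cvtColor(d['color'],6);o2=o
for fx,fy,z in [(-59,-28,.062),(-59,18,.062),(-45,18,.062),(-45,30,.037)]:
    w=o+fx*x+fy*y;print((fx,fy),np.round(proj(d,[*w/1000,z])))
m=np.zeros((400,640),np.uint8);u0,v0=map(int,proj(d,[*(o-59*x-5*y)/1000,.062]))
y0=max(v0-40,0);m[y0:232,u0-70:u0+70]=(g[y0:232,u0-70:u0+70]<75)*255
m=cv2.morphologyEx(m,cv2.MORPH_OPEN,np.ones((5,5)));n,l,st,c=cv2.connectedComponentsWithStats(m);print(st[1:].tolist())
s=max(range(1,n),key=lambda i:st[i,4])
for v in range(st[s,1]+3,st[s,1]+st[s,3]-2,4):
    r=np.where(l[v]==s)[0];q=[((plane(d,u,v,.062)[:2]*1000-o)@np.c_[x,y]).round(1).tolist() for u in (r.min(),r.max()+1)];print(v,q)
E
python3 chk.py
```

```text
tcp frame 11.041273103409832 -5.265310659641475 z 0.06572738586516252 F frame -8.678179055434338 -9.233152872035763 9.96013279542915 M [-2.65  3.52 -0.1 ] rpy [-179.7    -0.36  168.47]
(-59, -28) [257. 107.]
(-59, 18) [380. 107.]
(-45, 18) [379. 145.]
(-45, 30) [397. 139.]
[[260, 109, 117, 60, 6872], [248, 152, 10, 9, 79]]
112 [[-57.2, -26.7], [-57.2, 16.4]]
116 [[-55.7, -27.2], [-55.7, 16.8]]
120 [[-54.3, -27.2], [-54.3, 16.9]]
124 [[-52.8, -27.3], [-52.8, 17.0]]
128 [[-51.3, -27.4], [-51.3, 17.0]]
132 [[-49.8, -27.4], [-49.8, 16.7]]
136 [[-48.3, -27.5], [-48.3, 16.8]]
140 [[-46.8, -27.2], [-46.8, 16.8]]
144 [[-45.3, -27.2], [-45.3, 16.9]]
148 [[-43.7, -27.3], [-43.7, 17.0]]
152 [[-42.2, -27.4], [-42.2, 17.0]]
156 [[-40.6, -27.4], [-40.6, 16.7]]
160 [[-39.1, -27.5], [-39.1, 16.8]]
164 [[-37.5, -27.2], [-37.5, 16.8]]
```

The header is centred at frame y ≈ -5.2 with its end at about -58.5 and parallel to the frame. The unit is seated and pressing on both rails, so I'm handing in.

```bash
python3 -c "
from station import order
print(order.job_done())"
```

```text
the job is handed in; nothing more can be done
None
```

The job is handed in at about 27 s, with no verdict returned: by camera measurement the pen lies on the bottom of the fork clip with the jaw over it, and the control unit is held in the corner, the arm pushing about 9 N toward each rail.

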